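Load the tasting jars into the pantry carrier

TASK

Get the wooden jar carrier ready and fill it: turn both red knobs clockwise fully to their end stops so that their brass tongues let go of the plywood board, then pull the board up out of the carrier and stand it upright in the middle of the slot of the dark steel rack. After that put every small white-lidded tasting jar that stands on the table upright into a pocket of its own, right down on the pocket floor, lowering the jars rather than dropping them, and do not disturb the big pickle jar or the bowl.

Things in the scene. Friction and masses are not known exactly. Their poses are not given: they have to be found in the camera images.
- carrier: dark wooden jar carrier, fixed, 64 wide (its x), 380 long (its y). Origin: centre of its underside; z up. Five pockets 50 x 50 inside in a row along y, 56 apart; floor 8 thick; side walls 36 high, dividers 34 high. End posts at y = +-172: 50 (x) by 36 (y), 97 high, with a knob on top; cheeks at their inner faces, 94 high, form 14 wide grooves for the board.
- knob_left (a joint): knob on the carrier's +y post, vertical axis; 0 = brass tongue along the carrier's y, over the board's end; grows clockwise seen from above, to the end stop at 1.4 rad, tongue clear of the board. Starts between 0 and 0.2, light friction (0.06 N m), stays where it is left.
- knob_right (a joint): the same knob on the carrier's -y post; also clockwise from above, 0 to 1.4 rad (end stop). Starts, friction as the left one.
- grip_left (a point): point to grip the left knob: on its axis, 125 above the table. Site axes turn with the knob: x across the red grip bar (12 thick), y along it (42 long); at joint 0 they match the carrier's. The bar reaches from 20 below to 10 above the point. The brass tongue under it, 14 wide, reaches 34 from the axis, its top 20 below the point.
- grip_right (a point): the same point on the right knob (tongue pointing the other way).
- board: loose plywood board, 10 thick (its x), 302 long (its y), 90 high (its z), 0.22 kg. Origin: middle of its lower edge. At the start it stands on the carrier's floor in the grooves, along the carrier's y through all the pockets, blocking them, its top edge 98 above the table; it lifts straight up once both knobs are open.
- board_edge (a point): middle of the board's top edge; axes as the board's.
- rack: dark steel rack for the board, fixed, left or right of the carrier; base 220 (its x) by 100 (its y), 8 thick, and on it two upright walls 6 thick, 220 long, up to 60 above the table, with an open-ended slot 16 wide along x between them. The board is longer than the slot and sticks out at both ends; it may lean a little.
- rack_slot (a point): middle of the slot's floor, 8 above the table; x along the slot, z up.
- pocket1 (a point): pocket 1 of the carrier, at y = -112 from its centre: centre of the pocket's floor, 8 above the table; axes as the carrier's.
- pocket2 (a point): pocket 2 of the carrier, at y = -56 from its centre: centre of the pocket's floor, 8 above the table; axes as the carrier's.
- pocket3 (a point): pocket 3 of the carrier, at y = 0 from its centre: centre of the pocket's floor, 8 above the table; axes as the carrier's.
- pocket4 (a point): pocket 4 of the carrier, at y = 56 from its centre: centre of the pocket's floor, 8 above the table; axes as the carrier's.
- pocket5 (a point): pocket 5 of the carrier, at y = 112 from its centre: centre of the pocket's floor, 8 above the table; axes as the carrier's.
- jar1: small glass tasting jar of preserves with a white lid, a plain cylinder 44 in diameter and 54 high, about 0.11 kg; origin: centre of its underside, z up. Stands on the table at the start; may be absent (only 3 to 5 of the five jars are there).
- jar2: small glass tasting jar of preserves with a white lid, a plain cylinder 44 in diameter and 54 high, about 0.11 kg; origin: centre of its underside, z up. Stands on the table at the start; may be absent (only 3 to 5 of the five jars are there).
- jar3: small glass tasting jar of preserves with a white lid, a plain cylinder 44 in diameter and 54 high, about 0.11 kg; origin: centre of its underside, z up. Stands on the table at the start; may be absent (only 3 to 5 of the five jars are there).
- jar4: small glass tasting jar of preserves with a white lid, a plain cylinder 44 in diameter and 54 high, about 0.11 kg; origin: centre of its underside, z up. Stands on the table at the start; may be absent (only 3 to 5 of the five jars are there).
- jar5: small glass tasting jar of preserves with a white lid, a plain cylinder 44 in diameter and 54 high, about 0.11 kg; origin: centre of its underside, z up. Stands on the table at the start; may be absent (only 3 to 5 of the five jars are there).
- pickle_jar: bystander: big jar of gherkins with a green lid, 90 in diameter, 137 high; origin: centre of its underside. Leave alone.
- bowl: bystander: blue ceramic bowl, 110 in diameter, 50 high; origin at its underside. Leave alone.
Mind the look-alikes: they are no part of the job. What is shaped like the jar1 but turquoise is not meant. What is shaped like the jar3 but turquoise is not meant.

How it is judged:
By the outcome, as a careful person would: the job done as asked, in the order asked, and still so for the second after the job is handed in, with the robot touching nothing.
Of jar1, jar2, jar3, jar4, jar5 only 3 to 5 are there at a start; the rules pass over those that are not, and their reading is None.
At some moment in a run one of jar1, jar2, jar3, jar4, jar5 may be knocked a few centimetres aside while the robot is not near it.
It also fails if it takes over 210 s, if anything falls off the work surface, if the arm or the gripper's body presses on something with over 40 N, if the wrist force passes 120 N, or if a joint passes its speed limit or range.

ROBOT

A 6-joint arm with a two-finger parallel gripper is mounted at the origin on the work surface. World frame = base frame: x ahead of the robot, y to its left, z up, the work surface at z = 0. Lengths are in m, angles in rad, forces in N, time in s.
With the tool pointing down it reaches from about 0.35 to 0.85 m from the base axis. Payload 8.1 kg.
Tool frame: the origin (TCP) lies on the centre line of the jaws, within the pads' length; the fingertips stand robot.tip_reach ahead of it and the grasp point (between the pads) lies 5 mm behind it (robot.tip_reach is the distance from the TCP to the fingertips, in m); z points along the fingers, y is the direction in which the jaws open and shut (so a half turn about z gives the same grasp; the last joint's range is limited). The gripper opens to 93 mm and grips with 3 to 60 N. Pads are 15 mm wide; open, the fingers measure 128 mm over their backs; the gripper's body (75 mm by 188 mm) begins 65 mm behind the grasp point.
Start: joints at [1.238, 0.13, 1.488, -0, 1.523, -0.085], TCP at [0.147, 0.582, 0.233] pointing down, gripper open.
Joint ranges: [-2.96, 2.96], [-0.89, 2.26], [0.02, 2.5], [-1.34, 4.48], [0, 2.73], [-2.66, 2.66]. Speed limits (rad/s): [2.39, 2.39, 2.79, 3.14, 3.14, 3.14].

INTERFACE

Orientations are given as a rotation vector (axis times angle).
In Python, from plant import sensors, read_camera, robot gives the robot as it stands.
- The arm moves only by the tool play_rows, never from a script. Its argument "series" is a list that holds one entry, the list of rows, each a list of 5 numbers: the closure, from -1 (fully open) to 1 (shut), then the shift along the world's x, y, z in m, then the turn about the world's z in rad. A call has 1 to 8 rows; each row is the pose to reach, as a shift and turn from the pose commanded when the call began; what a row does not reach only later rows make up. A row lasts 1/10 s, in which the tool goes at most 50 mm and 8.59 degrees, less where a joint would pass 70% of its speed; a pose out of reach is approached as far as the arm can. A call with a gripper value outside its range is refused whole. The fingers move at their own pace and stop on an object; "force" is the grip in N (left out, the last holds). Time passes only in rows, so rows that repeat a pose let the fingers close. It gives the time, the measured TCP pose, the force and the opening at its end, in the units of the state.
- sensors.read_state(): the state, without advancing time (a new reading comes with each control period).
- read_camera(name): name is "scene" or "side" or "wrist"; returns a dict with "color" (480x640x3 uint8, red, green, blue), "range_z" (480x640 float32, m along the optical axis (not along the pixel's ray), 0 where there is no reading), "intrinsics" (3x3 intrinsics, pixels), "rvec" (rotation vector, rad) and "tvec" (3), from world to camera coordinates, as OpenCV has them. Camera axes: x right, y down, z forward; pixel columns grow to the right and rows downward; lengths in m; the calibration is good to about 2 mm. The wrist camera is an equidistant fisheye: a pixel r from the principal point sees the ray r / f radians off the axis. A picture is of the moment at which its call begins.
- robot.close_job(): hands the job in, once; it reports no verdict.
The state is a dict: "t": time; "q": joint angles; "dq": joint speeds; "joint_torque": joint torques, N m; "tool_pos": TCP position; "orientation": TCP orientation; "force": force on the tool from outside, world axes, zero at the start; "wrist_torque": the same for the moment, N m; "opening": finger opening in m.
Only numpy, scipy, OpenCV 4.12 (cv2) and the standard library are available. Lean on these libraries where they do the work, as an engineer would, in place of code of your own. Each camera call takes 0.05 s, during which the arm holds its last target.

## Working session

There is one attempt and no reset: what is moved stays moved. The work goes in short steps, Python scripts to look and compute and a tool call to move; the robot and the scene stay as the last step left them, time stands still between calls to the robot, and variables do not carry over. Pictures are saved under pics/ and viewed, and the job is handed in when it is done.

Besides the shell and the picture viewer there is one more tool, called after ">>>" by a JSON object that holds its "name" and its "arguments", one argument or row to a line. play_rows: Moves the arm, as the interface text tells. Its arguments: {"type":"object","properties":{"series":{"type":"array","items":{"type":"array","items":{"type":"array","items":{"type":"number"}}}},"force":{"type":"number"}},"required":["series"]}

```bash
ls; mkdir -p pics
python3 - <<'E'
from plant import sensors, read_camera, robot
import cv2
print(sensors.read_state()); print(robot.tip_reach, [a for a in dir(robot) if a[0]!='_'])
for n in("scene","side"):
    r=read_camera(n); cv2.imwrite(f"pics/{n}0.png",r["color"][:,:,::-1]); print(r["intrinsics"],r["rvec"],r["tvec"])
E
```

```text
pics
{'t': 0.0, 'q': array([ 1.23759570e+00,  1.31156129e-01,  1.48928110e+00, -2.60911589e-05,
        1.52302206e+00, -8.54027045e-02]), 'dq': array([ 0.00086393, -0.00151076,  0.00161761, -0.00074512,  0.00023518,
        0.00015041]), 'joint_torque': array([-2.38148668e-04, -5.59848297e+01, -4.91762280e+01,  7.68213510e-02,
        3.56228475e-02, -1.07595902e-04]), 'tool_pos': array([0.14696847, 0.58114836, 0.23158946]), 'orientation': array([-3.88198046e-01, -3.11714963e+00,  2.87628075e-03]), 'force': array([0.11404535, 0.26751581, 0.15848814]), 'wrist_torque': array([ 0.04420567, -0.03291784,  0.03252516]), 'opening': 0.09278518734999015}
0.014 ['IKError', 'close_job', 'tip_reach']
[[487.87917736   0.         320.3460716 ]
 [  0.         487.87917736 241.1467924 ]
 [  0.           0.           1.        ]] [ 2.36748097  1.01265883 -0.30417591] [-0.39302092 -0.28671169  1.19808021]
[[486.96610275   0.         318.48597899]
 [  0.         486.96610275 240.03555213]
 [  0.           0.           1.        ]] [ 2.32123837 -0.30777759  0.11203165] [-0.563036    0.16626698  1.00632766]
```

View pics/scene0.png

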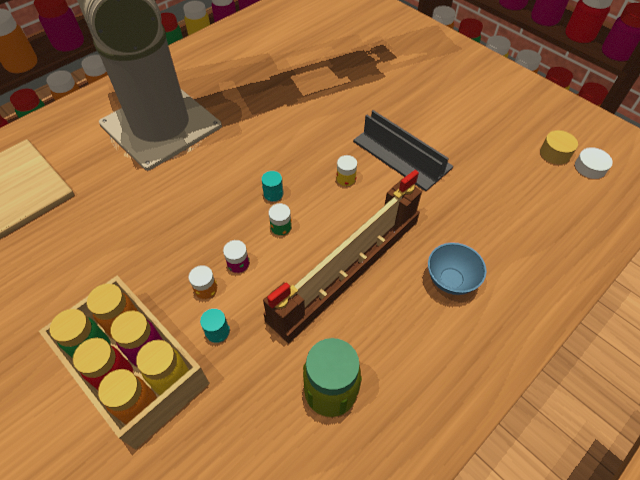

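View pics/side0.png

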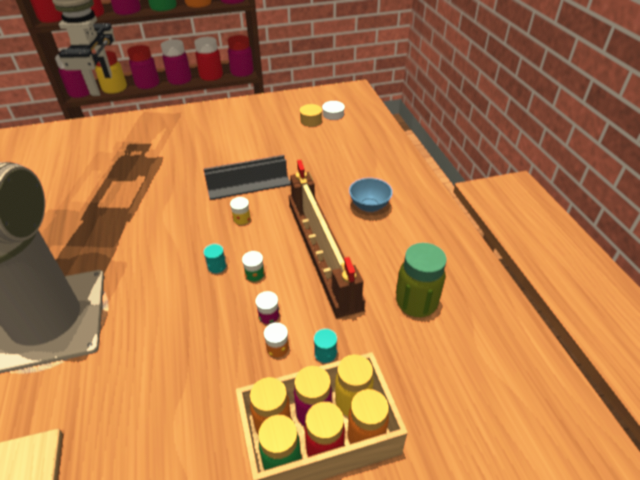

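Four white-lidded jars are at scene pixels (347,170), (280,218), (236,255) and (202,280). The turquoise look-alikes are at (272,186) and (214,326), the carrier runs from (282,300) to (408,185), and the rack is at (403,150). Next I measure them in 3D.

```bash
cat > h.py <<'E'
from plant import sensors, read_camera, robot
import cv2, numpy as np
from scipy import ndimage
def cloud(n):
    r=read_camera(n); z=r["range_z"]; K=r["intrinsics"]; R,_=cv2.Rodrigues(np.array(r["rvec"])); t=np.array(r["tvec"]).ravel()
    v,u=np.mgrid[:480,:640]; a=(u-K[0,2])/K[0,0]; b=(v-K[1,2])/K[1,1]
    if n=="wrist":
        rr=np.hypot(a,b); s=np.where(rr>1e-9,np.tan(np.minimum(rr,1.5))/np.maximum(rr,1e-9),1); a=a*s;b=b*s; 
    c=np.stack([a*z,b*z,z],-1); w=(c-t)@R
    w[z<=0]=np.nan
    return r["color"],w,r
def hsv(c): return cv2.cvtColor(c,cv2.COLOR_RGB2HSV).astype(int)
def blobs(mask,w,mn=30):
    l,n=ndimage.label(mask)
    out=[]
    for i in range(1,n+1):
        m=l==i
        if m.sum()>=mn: out.append((m.sum(),np.array(ndimage.center_of_mass(m))[::-1].round(0),w[m]))
    return out
E
python3 - <<'E'
from h import *
np.set_printoptions(precision=4,suppress=True)
for n in("scene","side"):
    c,w,r=cloud(n); H=hsv(c); print(n)
    z=w[...,2]
    near=(w[...,0]>0.1)&(w[...,0]<1.2)
    def rep(name,m,mn=30):
        for a,p,q in blobs(m&near,w,mn):
            top=q[q[:,2]>np.nanpercentile(q[:,2],97)-0.006]
            (cx,cy),rad=cv2.minEnclosingCircle(top[:,:2].astype(np.float32))
            print(name,a,p,"med",np.nanmedian(q,0),"topz %.4f circ %.4f %.4f r %.4f"%(np.nanmedian(top[:,2]),cx,cy,rad))
    rep("white",(H[...,1]<50)&(H[...,2]>140)&(z>0.02)&(z<0.1))
    rep("turq",(abs(H[...,0]-90)<8)&(H[...,1]>120)&(z>0.045))
    rep("red",((H[...,0]<6)|(H[...,0]>174))&(H[...,1]>180)&(z>0.09)&(z<0.16))
    rep("green",(abs(H[...,0]-75)<14)&(z>0.12)&(z<.15))
    rep("blue",(abs(H[...,0]-105)<10)&(H[...,1]>80)&(z>0.01)&(z<.07),100)
    # board top: z 0.098
    m=(z>0.09)&(z<0.104)&near&(H[...,1]<130)
    for a,p,q in blobs(m,w,60):
        L=cv2.minAreaRect(q[:,:2].astype(np.float32)); print("z98",a,p,L,np.median(q,0))
    # rack: dark gray
    m=(H[...,2]<100)&(H[...,1]<80)&near&(z>0.05)&(z<.068)
    for a,p,q in blobs(m,w,60):
        L=cv2.minAreaRect(q[:,:2].astype(np.float32)); print("rack",a,p,L,np.median(q,0))
E
```

```text
scene
white 550 [596. 159.] med [0.8017 0.6387 0.0271] topz 0.0271 circ 0.8002 0.6386 r 0.0372
white 231 [347. 163.] med [0.4381 0.2043 0.0526] topz 0.0526 circ 0.4390 0.2049 r 0.0234
white 287 [279. 212.] med [0.438  0.0085 0.0526] topz 0.0526 circ 0.4385 0.0099 r 0.0225
white 332 [234. 250.] med [ 0.4477 -0.1122  0.0528] topz 0.0528 circ 0.4471 -0.1121 r 0.0219
white 372 [200. 276.] med [ 0.4496 -0.1931  0.0525] topz 0.0525 circ 0.4493 -0.1925 r 0.0223
turq 285 [271. 180.] med [0.361  0.0544 0.0521] topz 0.0524 circ 0.3597 0.0560 r 0.0230
turq 470 [213. 321.] med [ 0.5382 -0.2306  0.0524] topz 0.0526 circ 0.5363 -0.2302 r 0.0221
red 209 [408. 181.] med [0.5986 0.2021 0.1309] topz 0.1338 circ 0.5957 0.2078 r 0.0208
red 306 [278. 295.] med [ 0.6136 -0.1371  0.1319] topz 0.1338 circ 0.6111 -0.1356 r 0.0209
green 2268 [332. 365.] med [ 0.7588 -0.1596  0.1361] topz 0.1362 circ 0.7564 -0.1568 r 0.0395
blue 1688 [457. 265.] med [0.7546 0.192  0.0303] topz 0.0482 circ 0.7641 0.1668 r 0.0553
z98 806 [345. 244.] ((0.6024916172027588, 0.040590204298496246), (0.013659592717885971, 0.2781306207
[... 954 characters left out ...]
opz 0.0530 circ 0.5341 -0.2315 r 0.0221
red 65 [300. 167.] med [0.5928 0.1981 0.1331] topz 0.1341 circ 0.5946 0.2077 r 0.0202
red 144 [349. 269.] med [ 0.6072 -0.144   0.1333] topz 0.1345 circ 0.6054 -0.1355 r 0.0211
green 1096 [425. 261.] med [ 0.7506 -0.1644  0.1359] topz 0.1361 circ 0.7540 -0.1579 r 0.0392
blue 805 [370. 193.] med [0.7689 0.1936 0.0323] topz 0.0461 circ 0.7610 0.1665 r 0.0551
z98 450 [323. 224.] ((0.6008437275886536, 0.04312283545732498), (0.014503242447972298, 0.2830154597759247), 1.3339173793792725) [0.6007 0.0267 0.0967]
rack 551 [244. 167.] ((0.4736230671405792, 0.3521306812763214), (0.21192722022533417, 0.033092424273490906), 1.551867961883545) [0.4697 0.3443 0.0551]
```

>>> {"name": "play_rows", "arguments": {
  "series": [
    [[-1,0.04,-0.03,0,-0.13],[-1,0.08,-0.06,0,-0.26],[-1,0.12,-0.09,0,-0.39],[-1,0.16,-0.12,0,-0.52],[-1,0.2,-0.15,0,-0.65],[-1,0.24,-0.18,0,-0.78],[-1,0.28,-0.21,0,-0.91],[-1,0.3,-0.24,0,-1.04]]
  ]
}}

```text
t: 1.0
tool_pos: [0.4496, 0.3396, 0.2324]
orientation: [1.894, 2.505, 0.0]
force: [-0.4, 0.9, -0.4]
opening: 0.0928
```

>>> {"name": "play_rows", "arguments": {
  "series": [
    [[-1,0.03,-0.03,0,-0.12],[-1,0.06,-0.06,0,-0.25],[-1,0.09,-0.09,0,-0.28],[-1,0.12,-0.12,0,-0.28],[-1,0.148,-0.134,0,-0.28],[-1,0.148,-0.134,0,-0.28],[-1,0.148,-0.134,0,-0.28],[-1,0.148,-0.134,0,-0.28]]
  ]
}}

```text
t: 1.8
tool_pos: [0.5944, 0.2083, 0.2324]
orientation: [-2.217, -2.225, 0.001]
force: [-0.4, 0.5, -0.1]
opening: 0.093
```

Run:
```python
from h import *
s=sensors.read_state(); print(s["t"],s["tool_pos"],s["orientation"],s["q"])
r=read_camera("wrist"); cv2.imwrite("pics/w1.png",r["color"][:,:,::-1]); print(r["intrinsics"],r["range_z"].min(),r["range_z"].max())
```

```text
1.8 [0.59440324 0.2083004  0.23241007] [-2.21697147e+00 -2.22500349e+00  6.99293035e-04] [2.55496563e-01 2.11346398e-01 1.39843184e+00 3.23383227e-04
 1.53252109e+00 2.51867658e-01]
[[371.64829954   0.         315.81692236]
 [  0.         371.64829954 240.51627207]
 [  0.           0.           1.        ]] 0.0 0.8448955
```

View pics/w1.png

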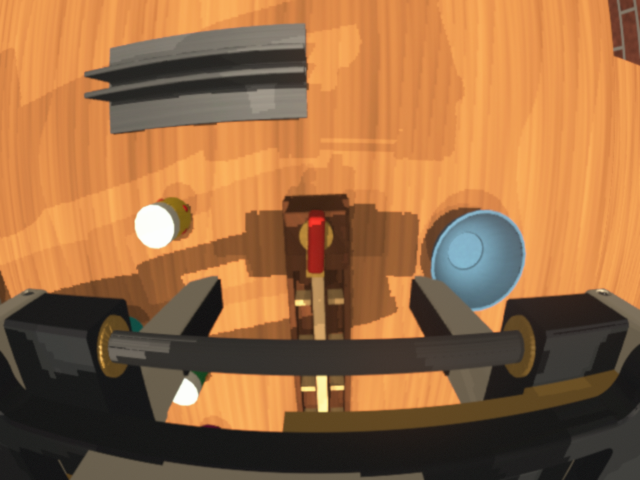

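The wrist view shows the left knob's bar at (316,243), nearly along the carrier, and the board running down to (322,400). The rack is at (205,78) and the jar at (158,225). I'll measure precisely from this.

```bash
cat >> h.py <<'E'
def rect(q):
    (cx,cy),(a,b),_=cv2.minAreaRect(q[:,:2].astype(np.float32)); 
    box=cv2.boxPoints(cv2.minAreaRect(q[:,:2].astype(np.float32))); e=[box[1]-box[0],box[2]-box[1]]; e=max(e,key=np.linalg.norm)
    return "c %.4f %.4f size %.4f %.4f ang %.4f"%(cx,cy,max(a,b),min(a,b),np.arctan2(e[1],e[0])%np.pi)
def red(n="wrist",zlo=.128):
    c,w,r=cloud(n); H=hsv(c); z=w[...,2]
    m=((H[...,0]<6)|(H[...,0]>174))&(H[...,1]>180)&(z>zlo)&(z<0.142)
    for a,p,q in blobs(m,w,60): print(n,"red",a,p,rect(q),"z %.4f"%np.median(q[:,2]))
    return c,w,H
E
python3 - <<'E'
from h import *
for n in("wrist","scene","side"): c,w,H=red(n,.1315)
c,w,r=cloud("wrist");H=hsv(c);z=w[...,2]
for a,p,q in blobs((z>.09)&(z<.103)&(H[...,1]<130)&(abs(w[...,0]-.6)<.05),w,60): print("board",a,p,rect(q),np.median(q[:,2]))
for a,p,q in blobs((z>.052)&(z<.065)&(w[...,1]>.3),w,60): print("rack",a,p,rect(q),np.median(q[:,2]))
for a,p,q in blobs((z>.004)&(z<.065)&(w[...,1]>.27),w,60): print("rackall",a,p,rect(q))
for a,p,q in blobs((z>.088)&(z<.1)&(w[...,1]>.185)&(w[...,1]<.25),w,60): print("post",a,p,rect(q))
E
```

```text
wrist red 836 [316. 244.] c 0.5935 0.2098 size 0.0402 0.0109 ang 1.5602 z 0.1345
scene red 99 [409. 177.] c 0.5962 0.2077 size 0.0418 0.0115 ang 1.5262 z 0.1339
scene red 154 [278. 292.] c 0.6104 -0.1359 size 0.0395 0.0119 ang 1.5437 z 0.1340
side red 92 [349. 265.] c 0.6084 -0.1352 size 0.0417 0.0108 ang 1.5421 z 0.1343
board 381 [322. 393.] c 0.6002 0.0504 size 0.0458 0.0102 ang 1.6078 0.09706965300350315
rack 1649 [196.  57.] c 0.4721 0.3649 size 0.2193 0.0070 ang 0.0245 0.05881883261496639
rack 1634 [196.  79.] c 0.4731 0.3431 size 0.2194 0.0071 ang 0.0253 0.05884509289136991
rackall 18441 [206.  78.] c 0.4723 0.3543 size 0.2214 0.1014 ang 0.0265
post 993 [336. 235.] c 0.6091 0.2064 size 0.0441 0.0193 ang 1.6486
post 981 [294. 234.] c 0.5787 0.2062 size 0.0419 0.0222 ang 1.5679
```

>>> {"name": "play_rows", "arguments": {
  "series": [
    [[-1,0,0.001,-0.03,-0.024],[-1,0,0.001,-0.06,-0.024],[-1,0,0.001,-0.09,-0.024],[-1,0,0.001,-0.108,-0.024],[-1,0,0.001,-0.108,-0.024],[0.5,0,0.001,-0.108,-0.024],[1,0,0.001,-0.108,-0.024],[1,0,0.001,-0.108,-0.024]]
  ],
  "force": 15
}}

```text
t: 2.85
tool_pos: [0.5963, 0.2091, 0.1267]
orientation: [2.243, 2.197, 0.004]
force: [1.0, -0.0, 0.2]
opening: 0.0736
```

>>> {"name": "play_rows", "arguments": {
  "series": [
    [[1,0,0,0,0],[1,0,0,0,0],[1,0,0,0,0],[1,0,0,0,0],[1,0,0,0,0]]
  ]
}}

```text
t: 3.35
tool_pos: [0.5951, 0.2086, 0.1246]
orientation: [-2.245, -2.198, 0.0]
force: [0.1, -0.7, -0.5]
opening: 0.0339
```

>>> {"name": "play_rows", "arguments": {
  "series": [
    [[1,0,0,0,0],[1,0,0,0,0],[1,0,0,0,0],[1,0,0,0,0],[1,0,0,0,0],[1,0,0,0,0]]
  ]
}}

```text
t: 3.95
tool_pos: [0.5943, 0.2087, 0.1246]
orientation: [-2.244, -2.197, 0.002]
force: [-5.1, -1.1, 3.6]
opening: 0.0117
```

>>> {"name": "play_rows", "arguments": {
  "series": [
    [[1,-0.001,0,0,-0.12],[1,-0.001,0,0,-0.24],[1,-0.001,0,0,-0.36],[1,-0.001,0,0,-0.48],[1,-0.001,0,0,-0.6],[1,-0.001,0,0,-0.72],[1,-0.001,0,0,-0.84],[1,-0.001,0,0,-0.96]]
  ],
  "force": 25
}}

```text
t: 4.75
tool_pos: [0.5939, 0.2089, 0.1246]
orientation: [-3.008, -0.906, 0.001]
force: [-1.8, 1.1, 0.8]
opening: 0.0122
```

>>> {"name": "play_rows", "arguments": {
  "series": [
    [[1,0,0,0,-0.1],[1,0,0,0,-0.2],[1,0,0,0,-0.3],[1,0,0,0,-0.36],[1,0,0,0,-0.4],[1,0,0,0,-0.42],[1,0,0,0,-0.44],[1,0,0,0,-0.44]]
  ]
}}

```text
t: 5.55
tool_pos: [0.594, 0.209, 0.1246]
orientation: [-3.132, -0.235, 0.0]
force: [-2.6, 2.3, 1.5]
opening: 0.0121
```

Run:
```python
from h import *
s=sensors.read_state(); print(s["t"],s["tool_pos"],s["q"][0]-s["q"][5],s["force"],s["wrist_torque"])
for n in("scene","side","wrist"): c,w,H=red(n,.1315)
```

```text
5.55 [0.5939771  0.20896258 0.12458358] -1.420746523397192 [-2.63317699  2.26735281  1.5156994 ] [0.37753949 0.60269743 0.47488819]
scene red 161 [278. 292.] c 0.6104 -0.1352 size 0.0417 0.0124 ang 1.5357 z 0.1339
side red 92 [349. 265.] c 0.6085 -0.1349 size 0.0413 0.0114 ang 1.5525 z 0.1342
wrist red 1858 [315. 303.] c 0.5980 0.2100 size 0.0328 0.0116 ang 0.1947 z 0.1344
```

>>> {"name": "play_rows", "arguments": {
  "series": [
    [[1,0,0,0,-0.03],[1,0,0,0,-0.06],[1,0,0,0,-0.06]]
  ],
  "force": 30
}}

```text
t: 6.0
tool_pos: [0.5938, 0.2089, 0.1246]
orientation: [-3.138, -0.142, 0.001]
force: [-3.9, 3.5, 1.6]
opening: 0.0133
```

Run:
```python
from h import *
s=sensors.read_state(); print(s["t"],s["tool_pos"],s["q"][0]-s["q"][5],s["force"],s["wrist_torque"])
for n in("wrist",): c,w,H=red(n,.1315)
```

```text
6.0 [0.59381177 0.20893472 0.124595  ] -1.480533945299196 [-3.90137702  3.52726878  1.56932638] [0.47805515 0.91389294 0.74857733]
wrist red 1878 [314. 303.] c 0.5979 0.2100 size 0.0328 0.0118 ang 0.2081 z 0.1344
```

>>> {"name": "play_rows", "arguments": {
  "series": [
    [[-1,0,0,0,0],[-1,0,0,0,0],[-1,0,0,0,0],[-1,0,0,0,0],[-1,0,0,0.03,0.05],[-1,0,0,0.06,0.15],[-1,0,0,0.09,0.28],[-1,0,-0.03,0.108,0.42]]
  ]
}}

```text
t: 6.85
tool_pos: [0.5949, 0.1811, 0.2358]
orientation: [-3.036, -0.805, -0.006]
force: [1.0, -0.5, 0.2]
opening: 0.0722
```

>>> {"name": "play_rows", "arguments": {
  "series": [
    [[-1,0,-0.04,0,0.13],[-1,0,-0.08,0,0.26],[-1,0,-0.12,0,0.39],[-1,0,-0.16,0,0.52],[-1,0.01,-0.2,0,0.65],[-1,0.014,-0.24,0,0.78],[-1,0.014,-0.28,0,0.91],[-1,0.014,-0.314,0,1.03]]
  ]
}}

```text
t: 7.65
tool_pos: [0.608, -0.1377, 0.2327]
orientation: [2.25, 2.191, -0.0]
force: [0.7, -0.1, 0.3]
opening: 0.0931
```

>>> {"name": "play_rows", "arguments": {
  "series": [
    [[-1,0,0,0,0],[-1,0,0,0,0],[-1,0,0,0,0],[-1,0,0,0,0]]
  ]
}}

```text
t: 8.05
tool_pos: [0.6083, -0.1341, 0.2327]
orientation: [-2.255, -2.187, -0.0]
force: [-0.2, 0.4, 0.5]
opening: 0.0931
```

```bash
cat >> h.py <<'E'
def st():
    s=sensors.read_state(); print("t %.2f"%s["t"],"pos",s["tool_pos"].round(4),"ang %.4f"%(s["q"][0]-s["q"][5]),"F",s["force"].round(1),"M",s["wrist_torque"].round(2),"op %.4f"%s["opening"])
E
python3 - <<'E'
from h import *
st()
for n in("scene","side","wrist"): c,w,H=red(n,.1315)
cv2.imwrite("pics/w2.png",c[:,:,::-1])
z=w[...,2]
for a,p,q in blobs((z>.09)&(z<.103)&(H[...,1]<130)&(abs(w[...,0]-.6)<.05),w,60): print("board",a,p,rect(q),np.median(q[:,2]))
E
```

```text
t 8.05 pos [ 0.6083 -0.1341  0.2327] ang -0.0305 F [-0.2  0.4  0.5] M [-0.08  0.1   0.02] op 0.0931
scene red 107 [410. 177.] c 0.5964 0.2078 size 0.0392 0.0130 ang 0.2541 z 0.1339
scene red 155 [278. 292.] c 0.6108 -0.1357 size 0.0400 0.0128 ang 1.5177 z 0.1340
side red 87 [349. 266.] c 0.6083 -0.1361 size 0.0397 0.0109 ang 1.5411 z 0.1344
wrist red 824 [316. 246.] c 0.6080 -0.1340 size 0.0406 0.0106 ang 1.5371 z 0.1344
board 2344 [306.  95.] c 0.6028 -0.0229 size 0.1555 0.0100 ang 1.6136 0.09712580257572598
```

View pics/w2.png

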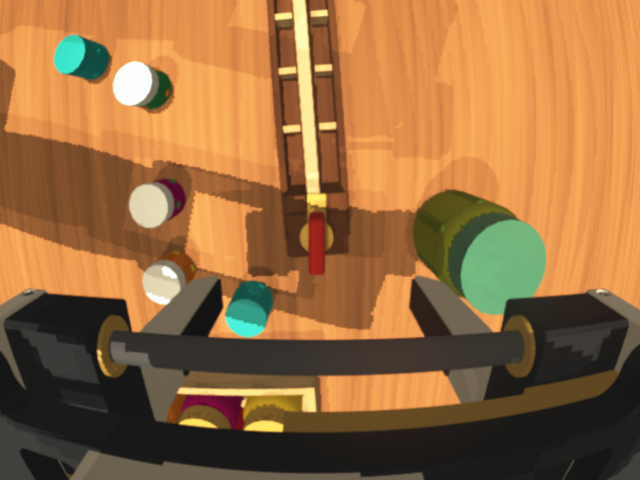

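The right knob's bar is at (316,245), and the pickle jar is clear at about (500,255). I'm gripping the knob now.

>>> {"name": "play_rows", "arguments": {
  "series": [
    [[-1,0,-0.0005,-0.03,-0.003],[-1,0,-0.0005,-0.06,-0.003],[0,0,-0.0005,-0.09,-0.003],[0.5,0,-0.0005,-0.108,-0.003],[1,0,-0.0005,-0.108,-0.003],[1,0,-0.0005,-0.108,-0.003],[1,0,-0.0005,-0.108,-0.003],[1,0,-0.0005,-0.108,-0.003]]
  ],
  "force": 15
}}

```text
t: 9.0
tool_pos: [0.6093, -0.136, 0.1267]
orientation: [2.257, 2.182, 0.002]
force: [-0.1, -0.5, -0.4]
opening: 0.0496
```

>>> {"name": "play_rows", "arguments": {
  "series": [
    [[1,0,0,0,0],[1,0,0,0,0],[1,0,0,0,0],[1,0,0,0,0],[1,0,0,0,0],[1,0,0,0,0],[1,0,0,0,0],[1,0,0,0,0]]
  ]
}}

```text
t: 9.8
tool_pos: [0.6086, -0.1359, 0.1247]
orientation: [2.258, 2.183, 0.001]
force: [5.6, -0.4, -3.3]
opening: 0.0119
```

>>> {"name": "play_rows", "arguments": {
  "series": [
    [[1,0,0,0,-0.12],[1,0,0,0,-0.24],[1,0,0,0,-0.36],[1,0,0,0,-0.48],[1,0,0,0,-0.6],[1,0,0,0,-0.72],[1,0,0,0,-0.84],[1,0,0,0,-0.96]]
  ],
  "force": 30
}}

```text
t: 10.6
tool_pos: [0.6077, -0.1353, 0.1247]
orientation: [-3.013, -0.886, 0.001]
force: [0.5, 2.1, 1.7]
opening: 0.0116
```

>>> {"name": "play_rows", "arguments": {
  "series": [
    [[1,0,0,0,-0.1],[1,0,0,0,-0.2],[1,0,0,0,-0.3],[1,0,0,0,-0.36],[1,0,0,0,-0.4],[1,0,0,0,-0.44],[1,0,0,0,-0.47],[1,0,0,0,-0.47]]
  ]
}}

```text
t: 11.4
tool_pos: [0.6074, -0.135, 0.1247]
orientation: [-3.136, -0.167, 0.003]
force: [-4.5, 4.1, 4.4]
opening: 0.0125
```

Run:
```python
from h import *
st()
for n in("wrist",): c,w,H=red(n,.1315)
```

```text
t 11.40 pos [ 0.6074 -0.135   0.1247] ang -1.4640 F [-4.5  4.1  4.4] M [0.79 0.79 0.72] op 0.0125
wrist red 1936 [314. 302.] c 0.6120 -0.1337 size 0.0346 0.0118 ang 0.2170 z 0.1344
```

>>> {"name": "play_rows", "arguments": {
  "series": [
    [[-1,0,0,0,0],[-1,0,0,0,0],[-1,0,0,0,0],[-1,0,0,0,0],[-1,0,0,0.03,0.05],[-1,0,0,0.06,0.15],[-1,0,0,0.09,0.28],[-1,0,0.03,0.108,0.42]]
  ]
}}

```text
t: 12.25
tool_pos: [0.609, -0.1088, 0.2357]
orientation: [3.03, 0.82, 0.004]
force: [0.5, -0.7, -0.3]
opening: 0.0719
```

>>> {"name": "play_rows", "arguments": {
  "series": [
    [[-1,0,0.03,0,0.13],[-1,-0.003,0.06,0,0.26],[-1,-0.006,0.09,0,0.39],[-1,-0.006,0.12,0,0.52],[-1,-0.006,0.142,0,0.65],[-1,-0.006,0.142,0,0.78],[-1,-0.006,0.142,0,0.91],[-1,-0.006,0.142,0,1.03]]
  ]
}}

```text
t: 13.05
tool_pos: [0.6022, 0.0364, 0.2326]
orientation: [2.23, 2.212, -0.0]
force: [-0.3, 0.2, 0.2]
opening: 0.0932
```

>>> {"name": "play_rows", "arguments": {
  "series": [
    [[-1,0,0,0,0.055],[-1,0,0,0,0.055],[-1,0,0,0,0.055],[-1,0,0,0,0.055]]
  ]
}}

```text
t: 13.45
tool_pos: [0.6022, 0.0361, 0.2326]
orientation: [2.177, 2.265, 0.0]
force: [-1.7, 0.2, -0.7]
opening: 0.093
```

Run:
```python
from h import *
st()
for n in("scene","side","wrist"): c,w,H=red(n,.1315)
cv2.imwrite("pics/w3.png",c[:,:,::-1])
z=w[...,2]
for a,p,q in blobs((z>.09)&(z<.103)&(H[...,1]<130)&(abs(w[...,0]-.6)<.05),w,60): print("board",a,p,rect(q),np.median(q[:,2]))
```

```text
t 13.45 pos [0.6022 0.0361 0.2326] ang 0.0394 F [-1.7  0.2 -0.7] M [-0.07  0.08 -0.03] op 0.0930
scene red 151 [278. 291.] c 0.6095 -0.1353 size 0.0403 0.0118 ang 0.2038 z 0.1339
side red 97 [349. 265.] c 0.6088 -0.1357 size 0.0413 0.0118 ang 0.2569 z 0.1340
wrist red 550 [310.   4.] c 0.5931 0.2048 size 0.0409 0.0100 ang 0.0335 z 0.1342
board 2130 [314. 127.] c 0.5965 0.1203 size 0.1395 0.0092 ang 1.6128 0.09713352188593077
board 78 [315. 243.] c 0.6010 0.0298 size 0.0147 0.0064 ang 1.6092 0.0972099864762378
board 108 [315. 381.] c 0.6067 -0.1078 size 0.0176 0.0094 ang 1.6274 0.09716137445408349
```

View pics/w3.png

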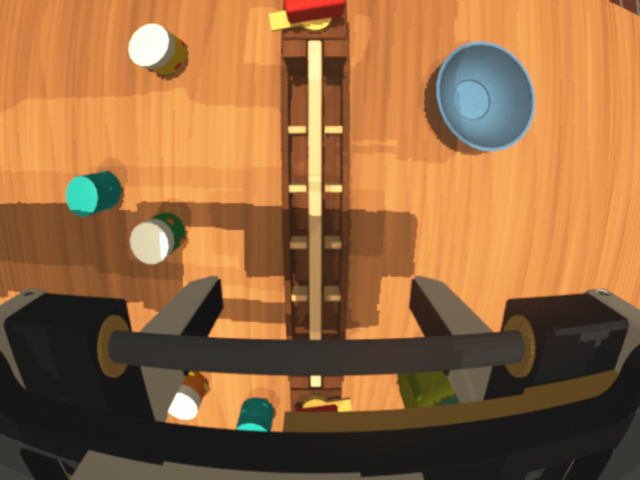

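Both tongues are clear of the board and its edge runs along column 315. I'm gripping it at the middle.

>>> {"name": "play_rows", "arguments": {
  "series": [
    [[-1,-0.0015,0.001,-0.03,0.002],[-1,-0.0015,0.001,-0.06,0.002],[-0.5,-0.0015,0.001,-0.09,0.002],[0,-0.0015,0.001,-0.12,0.002],[0.5,-0.0015,0.001,-0.14,0.002],[0.5,-0.0015,0.001,-0.1485,0.002],[1,-0.0015,0.001,-0.1485,0.002],[1,-0.0015,0.001,-0.1485,0.002]]
  ],
  "force": 15
}}

```text
t: 14.4
tool_pos: [0.6014, 0.0372, 0.0854]
orientation: [2.173, 2.268, 0.002]
force: [-0.7, -0.2, 0.3]
opening: 0.0493
```

>>> {"name": "play_rows", "arguments": {
  "series": [
    [[1,0,0,0,0],[1,0,0,0,0],[1,0,0,0,0],[1,0,0,0,0],[1,0,0,0,0],[1,0,0,0,0],[1,0,0,0,0],[1,0,0,0,0]]
  ]
}}

```text
t: 15.2
tool_pos: [0.6007, 0.0372, 0.0843]
orientation: [2.173, 2.269, 0.0]
force: [-0.1, -0.0, 2.0]
opening: 0.0099
```

Gripped at 9.9 mm. I'll raise the grip force and lift slowly.

>>> {"name": "play_rows", "arguments": {
  "series": [
    [[1,0,0,0,0],[1,0,0,0.01,0],[1,0,0,0.025,0],[1,0,0,0.04,0],[1,0,0,0.055,0],[1,0,0,0.07,0],[1,0,0,0.085,0],[1,0,0,0.1,0]]
  ],
  "force": 45
}}

```text
t: 16.0
tool_pos: [0.6007, 0.0372, 0.1857]
orientation: [2.173, 2.268, 0.001]
force: [-0.5, -0.4, -2.2]
opening: 0.0097
```

>>> {"name": "play_rows", "arguments": {
  "series": [
    [[1,0,0,0.02,0],[1,0,0,0.04,0],[1,0,0,0.06,0],[1,0,0,0.07,0],[1,0,0,0.07,0]]
  ]
}}

```text
t: 16.5
tool_pos: [0.6016, 0.0372, 0.2565]
orientation: [2.171, 2.267, 0.004]
force: [-0.6, -0.7, -1.4]
opening: 0.0094
```

Run:
```python
from h import *
st()
for n in("scene","side"):
  c,w,H=red(n,.1315);cv2.imwrite(f"pics/{n}4.png",c[:,:,::-1])
```

```text
t 16.50 pos [0.6016 0.0372 0.2565] ang 0.0430 F [-0.6 -0.7 -1.4] M [-0.07  0.08 -0.  ] op 0.0094
scene red 151 [278. 292.] c 0.6101 -0.1354 size 0.0417 0.0117 ang 0.2162 z 0.1341
side red 102 [349. 265.] c 0.6089 -0.1358 size 0.0408 0.0125 ang 0.2202 z 0.1343
```

View pics/side4.png

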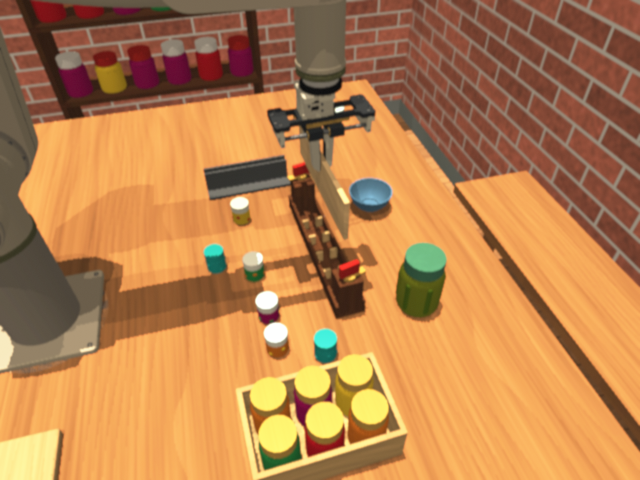

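The board is up and clear, at (330,185) in the side view. I'm carrying it to the rack.

>>> {"name": "play_rows", "arguments": {
  "series": [
    [[1,-0.01,0.025,0,0.1],[1,-0.022,0.055,0,0.22],[1,-0.034,0.085,0,0.34],[1,-0.046,0.115,0,0.46],[1,-0.058,0.145,0,0.58],[1,-0.07,0.175,0,0.7],[1,-0.082,0.205,0,0.82],[1,-0.094,0.235,0,0.94]]
  ]
}}

```text
t: 17.4
tool_pos: [0.5053, 0.273, 0.2523]
orientation: [-0.902, -3.007, 0.003]
force: [0.8, 0.0, -1.7]
opening: 0.0096
```

>>> {"name": "play_rows", "arguments": {
  "series": [
    [[1,-0.012,0.03,0,0.12],[1,-0.022,0.055,0,0.24],[1,-0.03,0.073,0,0.36],[1,-0.034,0.082,0,0.48],[1,-0.034,0.082,0,0.58],[1,-0.034,0.082,0,0.613],[1,-0.034,0.082,0,0.613],[1,-0.034,0.082,0,0.613]]
  ]
}}

```text
t: 18.2
tool_pos: [0.4722, 0.3538, 0.2529]
orientation: [0.037, -3.14, 0.002]
force: [1.0, -0.3, -1.4]
opening: 0.0096
```

Run:
```python
from h import *
st()
for n in("scene","side","wrist"):
  c,w,r=cloud(n);cv2.imwrite(f"pics/{n}5.png",c[:,:,::-1]);z=w[...,2];H=hsv(c)
  for a,p,q in blobs((z>.05)&(z<.066)&(w[...,1]>.3)&(w[...,1]<.4)&(H[...,1]<80)&(H[...,2]<130),w,60): print(n,"rack",a,p,rect(q),np.median(q[:,2]))
  for a,p,q in blobs((z>.2)&(z<.29)&(w[...,1]>.3)&(w[...,1]<.45)&(H[...,1]>45)&(H[...,2]>120),w,60): print(n,"board",a,p,rect(q),np.percentile(q[:,2],[2,98]),np.median(q,0))
```

```text
t 18.20 pos [0.4722 0.3538 0.2529] ang 1.5947 F [ 1.  -0.3 -1.4] M [ 0.02 -0.02 -0.03] op 0.0096
scene rack 374 [409. 136.] c 0.4751 0.3642 size 0.2186 0.0101 ang 0.0245 0.05663171258896173
scene rack 397 [404. 141.] c 0.4765 0.3421 size 0.2182 0.0099 ang 0.0302 0.0568420436988746
scene board 84 [371.  28.] c 0.3499 0.3497 size 0.0569 0.0133 ang 0.0648 [0.26278081 0.26715744] [0.34792737 0.34912336 0.26519   ]
scene board 251 [461.  78.] c 0.5631 0.3559 size 0.1189 0.0143 ang 0.0199 [0.26212146 0.26694078] [0.56720491 0.35443016 0.26504859]
scene board 626 [463.  91.] c 0.5736 0.3508 size 0.1000 0.0112 ang 0.0753 [0.22645873 0.25896366] [0.58251087 0.3511335  0.24581064]
scene board 163 [447.  96.] c 0.5592 0.3510 size 0.0703 0.0053 ang 0.0435 [0.20927639 0.225854  ] [0.54977808 0.35054565 0.21743362]
side rack 551 [244. 166.] c 0.4737 0.3517 size 0.2122 0.0338 ang 0.0322 0.055568033417583346
side board 395 [622.  31.] c 1.5798 0.3933 size 0.1134 0.0138 ang 1.5330 [0.20573124 0.28914574] [1.58058774 0.40769378 0.27287155]
side board 3324 [233. 105.] c 0.4714 0.3448 size 0.3019 0.0314 ang 0.0207 [0.20149589 0.26689387] [0.463695   0.34886925 0.2357017 ]
wrist rack 178 [331. 184.] c 0.4311 0.3671 size 0.1257 0.0015 ang 0.0221 0.05874347855777432
wrist board 8559 [316. 162.] c 0.4121 0.3525 size 0.1371 0.0103 ang 0.0266 [0.26485239 0.26768389] [0.40643117 0.35245734 0.26631528]
wrist board 119 [274. 292.] c 0.4628 0.3362 size 0.0049 0.0012 ang 1.6219 [0.24635832 0.26826082] [0.46286432 0.3356927  0.25705101]
wrist board 735 [316. 394.] c 0.5115 0.3550 size 0.0225 0.0096 ang 0.0377 [0.26499841 0.26724605] [0.51065275 0.35515077 0.26625928]
```

View pics/wrist5.png

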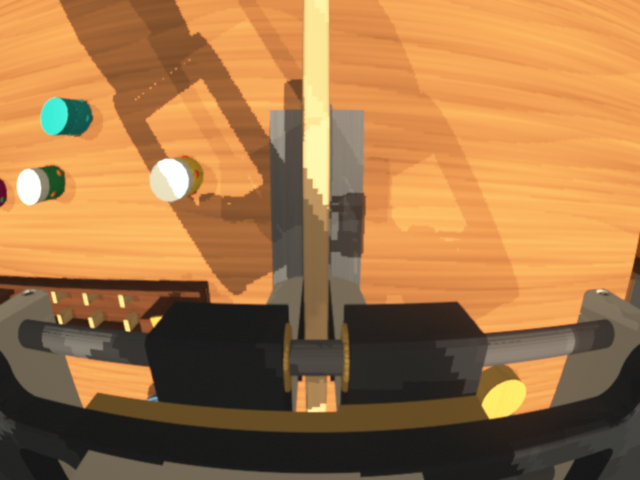

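View pics/scene5.png

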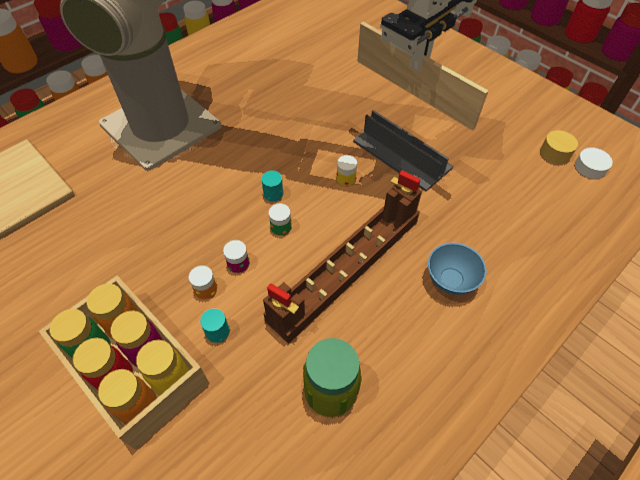

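The board is aligned with the slot to within about 1 mm in the wrist and scene views. Lowering it.

>>> {"name": "play_rows", "arguments": {
  "series": [
    [[1,0.002,0,-0.03,0.001],[1,0.002,0,-0.06,0.001],[1,0.002,0,-0.085,0.001],[1,0.002,0,-0.1,0.001],[1,0.002,0,-0.11,0.001],[1,0.002,0,-0.11,0.001],[1,0.002,0,-0.11,0.001]]
  ]
}}

```text
t: 19.05
tool_pos: [0.4753, 0.3545, 0.1453]
orientation: [-0.041, 3.14, 0.001]
force: [0.1, -0.1, -0.7]
opening: 0.01
```

Run:
```python
from h import *
st()
c,w,r=cloud("scene");cv2.imwrite("pics/s6.png",cv2.resize(c[100:220,330:490,::-1],None,fx=5,fy=5))
```

```text
t 19.05 pos [0.4753 0.3545 0.1453] ang 1.5968 F [ 0.1 -0.1 -0.7] M [0.02 0.01 0.01] op 0.0100
```

View pics/s6.png

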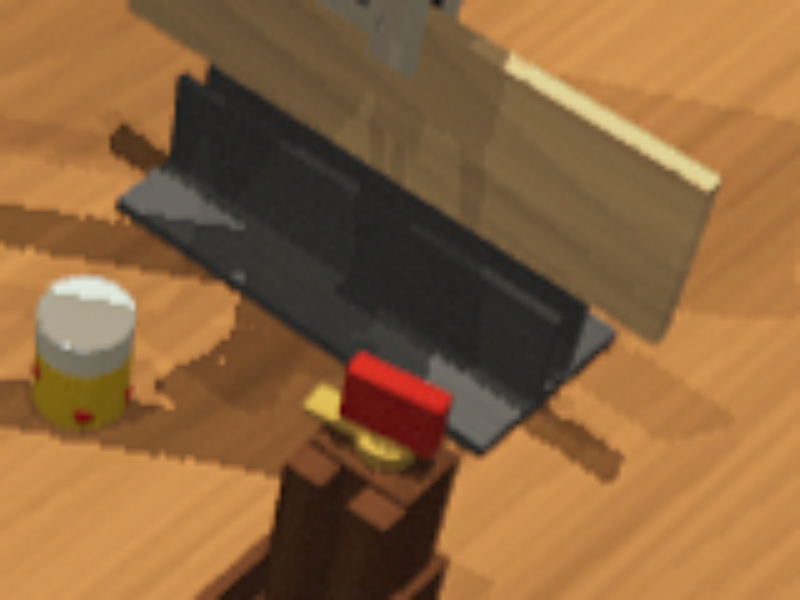

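>>> {"name": "play_rows", "arguments": {
  "series": [
    [[1,0,-0.0005,-0.01,0],[1,0,-0.0005,-0.02,0],[1,0,-0.0005,-0.03,0],[1,0,-0.0005,-0.03,0]]
  ]
}}

```text
t: 19.5
tool_pos: [0.4732, 0.3528, 0.1115]
orientation: [0.041, -3.138, 0.003]
force: [-0.3, -0.2, -2.2]
opening: 0.0097
```

>>> {"name": "play_rows", "arguments": {
  "series": [
    [[1,0,0,-0.01,0],[1,0,0,-0.018,0],[1,0,0,-0.024,0],[1,0,0,-0.027,0],[1,0,0,-0.0285,0],[1,0,0,-0.0285,0],[1,0,0,-0.0285,0]]
  ]
}}

```text
t: 20.2
tool_pos: [0.4749, 0.3538, 0.086]
orientation: [-0.041, 3.141, 0.001]
force: [-0.3, 0.4, -2.1]
opening: 0.0096
```

Run:
```python
from h import *
st()
c,w,r=cloud("scene");cv2.imwrite("pics/s7.png",cv2.resize(c[100:220,330:490,::-1],None,fx=5,fy=5))
```

```text
t 20.20 pos [0.4749 0.3538 0.086 ] ang 1.5970 F [-0.3  0.4 -2.1] M [-0.01  0.02  0.01] op 0.0096
```

View pics/s7.png

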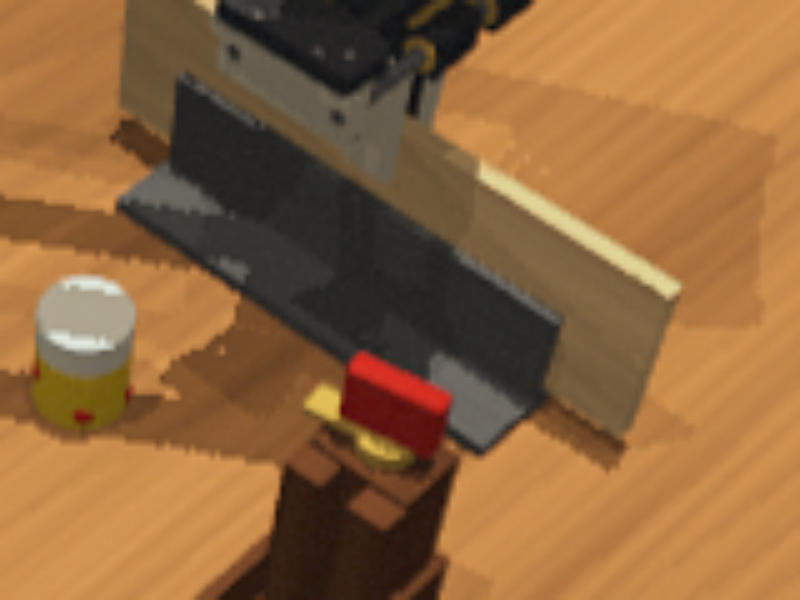

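In the slot with no contact forces, 1–2 mm above its floor. I'll lower to touch, then release.

>>> {"name": "play_rows", "arguments": {
  "series": [
    [[1,0,0,-0.001,0],[1,0,0,-0.002,0],[1,0,0,-0.0022,0],[1,0,0,-0.0022,0]]
  ],
  "force": 10
}}

```text
t: 20.65
tool_pos: [0.4749, 0.3539, 0.0843]
orientation: [-0.041, 3.141, 0.001]
force: [-2.8, -1.5, 4.9]
opening: 0.0099
```

>>> {"name": "play_rows", "arguments": {
  "series": [
    [[0.7,0,0,0,0],[0.5,0,0,0,0],[0.3,0,0,0,0],[0.1,0,0,0,0],[0.1,0,0,0,0],[0,0,0,0.03,0],[0,0,0,0.07,0],[0,0,0,0.11,0]]
  ]
}}

```text
t: 21.45
tool_pos: [0.4741, 0.3533, 0.1939]
orientation: [0.041, -3.14, 0.001]
force: [-0.1, 0.8, -1.0]
opening: 0.0466
```

>>> {"name": "play_rows", "arguments": {
  "series": [
    [[-0.37,0,-0.04,0.04,-0.1],[-0.37,0,-0.08,0.05,-0.2],[-0.37,0,-0.12,0.05,-0.3],[-0.37,0,-0.14,0.05,-0.4],[-0.37,0,-0.14,0.05,-0.4],[-0.37,0,-0.14,0.05,-0.4]]
  ]
}}

```text
t: 22.05
tool_pos: [0.4748, 0.2137, 0.2436]
orientation: [0.582, 3.087, 0.001]
force: [-0.2, 1.0, -0.3]
opening: 0.064
```

Run:
```python
from h import *
np.set_printoptions(precision=4,suppress=True)
st()
for n in("scene","side","wrist"):
  c,w,r=cloud(n);cv2.imwrite(f"pics/{n}8.png",c[:,:,::-1]);z=w[...,2];H=hsv(c)
  for a,p,q in blobs((z>.09)&(z<.106)&(w[...,1]>.3)&(w[...,1]<.4)&(H[...,1]>40)&(H[...,2]>120),w,60): print(n,"boardtop",a,p,rect(q),np.percentile(q[:,2],[2,98]))
  for a,p,q in blobs((z>.05)&(z<.066)&(w[...,1]>.3)&(w[...,1]<.4)&(H[...,1]<80)&(H[...,2]<130),w,60): print(n,"rack",a,p,rect(q),np.median(q[:,2]))
  for a,p,q in blobs((H[...,1]<60)&(H[...,2]>120)&(z>0.046)&(z<0.062)&(w[...,1]<.3)&(w[...,0]<.6)&(w[...,0]>.3),w): print(n,"jar",a,p,cv2.minEnclosingCircle(q[:,:2].astype(np.float32)),np.median(q[:,2]))
```

```text
t 22.05 pos [0.4748 0.2137 0.2436] ang 1.1978 F [-0.2  1.  -0.3] M [ 0.04  0.01 -0.01] op 0.0640
scene boardtop 464 [412. 126.] c 0.4743 0.3533 size 0.3013 0.0157 ang 0.0324 [0.0933 0.0991]
scene rack 411 [403. 140.] c 0.4734 0.3437 size 0.2220 0.0138 ang 0.0199 0.05670332044606993
scene jar 230 [347. 163.] ((0.43705081939697266, 0.20389173924922943), 0.02192016877233982) 0.052506084733537885
scene jar 290 [279. 212.] ((0.4374045431613922, 0.009610459208488464), 0.022283602505922318) 0.05249742694795302
scene jar 340 [234. 250.] ((0.4471389353275299, -0.11135636270046234), 0.022798432037234306) 0.052476325578008506
scene jar 379 [200. 276.] ((0.4489923119544983, -0.19288840889930725), 0.022505315020680428) 0.052605587516906485
side boardtop 493 [241. 154.] c 0.4735 0.3520 size 0.3009 0.0176 ang 0.0247 [0.0904 0.0995]
side rack 345 [245. 168.] c 0.4741 0.3422 size 0.2143 0.0208 ang 0.0455 0.05657741827703031
side jar 181 [239. 204.] ((0.43693917989730835, 0.20265278220176697), 0.02382267825305462) 0.052632281106041755
side jar 266 [252. 260.] ((0.4360756278038025, 0.008298772387206554
[... 188 characters left out ...]
876882433891296, -0.19253136217594147), 0.02338581718504429) 0.05305399486013226
wrist boardtop 3965 [456. 148.] c 0.4610 0.3531 size 0.2791 0.0116 ang 0.0253 [0.0907 0.0986]
wrist rack 123 [418. 100.] c 0.4005 0.3429 size 0.0744 0.0025 ang 0.0351 0.05922814022472975
wrist rack 927 [444. 185.] c 0.4728 0.3425 size 0.2185 0.0062 ang 0.0293 0.05841810444977609
wrist jar 1574 [292. 185.] ((0.4343433678150177, 0.20644700527191162), 0.02137034386396408) 0.053173506811233694
wrist jar 1132 [125. 257.] ((0.4365518391132355, 0.010652044788002968), 0.02243739925324917) 0.05302757156943237
wrist jar 644 [ 59. 296.] ((0.4459201693534851, -0.11014115065336227), 0.022250967100262642) 0.052953830091152454
```

View pics/scene8.png

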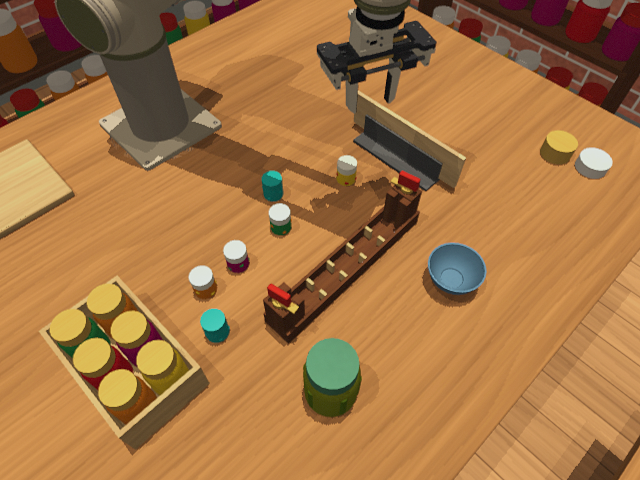

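View pics/wrist8.png

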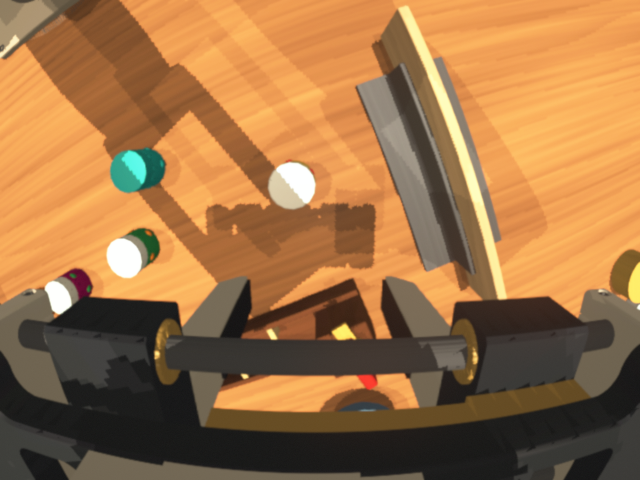

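The board stands centred and upright in the rack, at (412,130) in the scene view. Next jar: (347,170), at about (0.435, 0.205).

>>> {"name": "play_rows", "arguments": {
  "series": [
    [[-0.37,-0.01,-0.002,-0.02,-0.14],[-0.37,-0.02,-0.004,-0.04,-0.28],[-0.37,-0.03,-0.006,-0.06,-0.42],[-0.37,-0.039,-0.0085,-0.08,-0.56],[-0.37,-0.039,-0.0085,-0.1,-0.7],[-0.37,-0.039,-0.0085,-0.12,-0.84],[-0.37,-0.039,-0.0085,-0.125,-0.98],[-0.37,-0.039,-0.0085,-0.125,-1.1]]
  ],
  "force": 12
}}

```text
t: 23.0
tool_pos: [0.4343, 0.2058, 0.1166]
orientation: [-2.114, -2.322, 0.004]
force: [-0.3, -0.2, 0.2]
opening: 0.0639
```

>>> {"name": "play_rows", "arguments": {
  "series": [
    [[-0.37,0,0,0,-0.057],[-0.37,0,0,0,-0.057],[-0.37,0,0,0,-0.057],[-0.37,0,0,0,-0.057]]
  ]
}}

```text
t: 23.4
tool_pos: [0.4356, 0.2056, 0.1184]
orientation: [-2.174, -2.268, 0.0]
force: [-0.4, 0.2, 0.4]
opening: 0.064
```

```bash
cat >> h.py <<'E'
def jars(ns=("scene","side","wrist"),pre=None):
  for n in ns:
    c,w,r=cloud(n);z=w[...,2];H=hsv(c)
    if pre: cv2.imwrite(f"pics/{n}{pre}.png",c[:,:,::-1])
    for a,p,q in blobs((H[...,1]<60)&(H[...,2]>110)&(z>0.046)&(z<0.068)&(w[...,1]<.29)&(w[...,0]<.7)&(w[...,0]>.3),w):
      (x,y),rr=cv2.minEnclosingCircle(q[:,:2].astype(np.float32)); print(n,"jar",a,p,"%.4f %.4f r %.4f z %.4f"%(x,y,rr,np.median(q[:,2])))
E
python3 - <<'E'
from h import *
st(); jars(("scene","wrist"),9)
E
```

```text
t 23.40 pos [0.4356 0.2056 0.1184] ang 0.0425 F [-0.4  0.2  0.4] M [-0.04  0.09  0.01] op 0.0640
scene jar 241 [347. 163.] 0.4373 0.2031 r 0.0227 z 0.0523
scene jar 300 [279. 212.] 0.4384 0.0087 r 0.0230 z 0.0526
scene jar 353 [234. 250.] 0.4478 -0.1129 r 0.0223 z 0.0526
scene jar 392 [200. 276.] 0.4493 -0.1938 r 0.0224 z 0.0526
wrist jar 2951 [313. 259.] 0.4349 0.2061 r 0.0209 z 0.0531
```

View pics/wrist9.png

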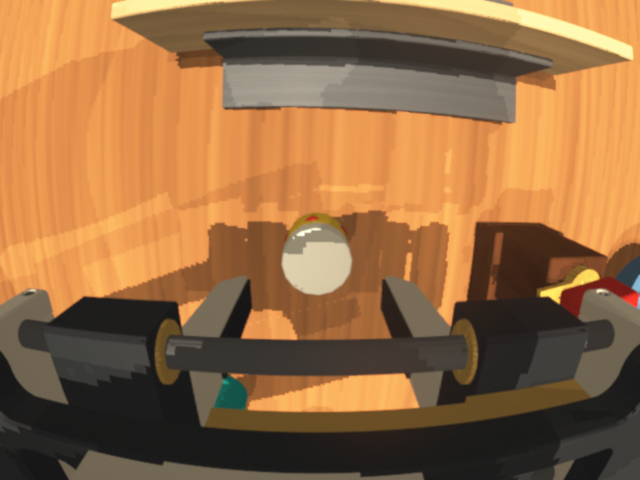

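The jar is centred between the jaws at (317,258). Descending.

>>> {"name": "play_rows", "arguments": {
  "series": [
    [[-0.37,-0.0003,0,-0.03,0],[-0.37,-0.0003,0,-0.055,0],[-0.37,-0.0003,0,-0.0695,0],[-0.37,-0.0003,0,-0.0695,0],[0.2,-0.0003,0,-0.0695,0],[0.2,-0.0003,0,-0.0695,0],[0.2,-0.0003,0,-0.0695,0],[0.2,-0.0003,0,-0.0695,0]]
  ],
  "force": 12
}}

```text
t: 24.3
tool_pos: [0.4363, 0.2055, 0.0502]
orientation: [2.176, 2.265, 0.003]
force: [-0.2, 0.5, 4.8]
opening: 0.0434
```

>>> {"name": "play_rows", "arguments": {
  "series": [
    [[0.2,0,0,0,0],[0.2,0,0,0,0],[0.2,0,0,0,0]]
  ]
}}

```text
t: 24.6
tool_pos: [0.4363, 0.2055, 0.0502]
orientation: [2.176, 2.265, 0.003]
force: [-0.3, 0.9, 6.7]
opening: 0.0438
```

>>> {"name": "play_rows", "arguments": {
  "series": [
    [[0.2,0,0,0.01,0],[0.2,0,0,0.03,0],[0.2,0,0,0.06,0],[0.2,0,0,0.09,0],[0.2,0.02,-0.014,0.1,0],[0.2,0.05,-0.035,0.1,0],[0.2,0.08,-0.055,0.1,0],[0.2,0.11,-0.076,0.1,0]]
  ],
  "force": 15
}}

```text
t: 25.4
tool_pos: [0.5464, 0.1285, 0.1498]
orientation: [2.176, 2.266, 0.001]
force: [-0.2, 0.4, -1.0]
opening: 0.0437
```

>>> {"name": "play_rows", "arguments": {
  "series": [
    [[0.2,0.03,-0.021,0,0],[0.2,0.0525,-0.0365,0,0],[0.2,0.0525,-0.0365,0,0],[0.2,0.0525,-0.0365,0,0],[0.2,0.0525,-0.0365,0,0]]
  ]
}}

```text
t: 25.9
tool_pos: [0.597, 0.0933, 0.1489]
orientation: [-2.176, -2.265, 0.001]
force: [-0.2, -0.0, -0.7]
opening: 0.044
```

Run:
```python
from h import *
st()
c,w,r=cloud("wrist");cv2.imwrite("pics/w10.png",c[:,:,::-1]);z=w[...,2];H=hsv(c)
for a,p,q in blobs((z>.03)&(z<.042)&(abs(w[...,0]-.6)<.05)&(abs(w[...,1]-.04)<.18),w,40): print(a,p,rect(q),np.median(q[:,2]))
```

```text
t 25.90 pos [0.597  0.0933 0.1489] ang 0.0405 F [-0.2 -0.  -0.7] M [-0.07  0.09 -0.04] op 0.0440
1498 [282. 189.] c 0.5767 0.1304 size 0.1099 0.0249 ang 1.6016 0.034850223456749416
1642 [356. 197.] c 0.6181 0.1208 size 0.1201 0.0228 ang 1.6136 0.034903289922458225
412 [290. 393.] c 0.5838 -0.0491 size 0.0463 0.0226 ang 1.5945 0.03464643587799239
413 [347. 392.] c 0.6250 -0.0456 size 0.0430 0.0227 ang 1.6296 0.03457573067790653
```

View pics/w10.png

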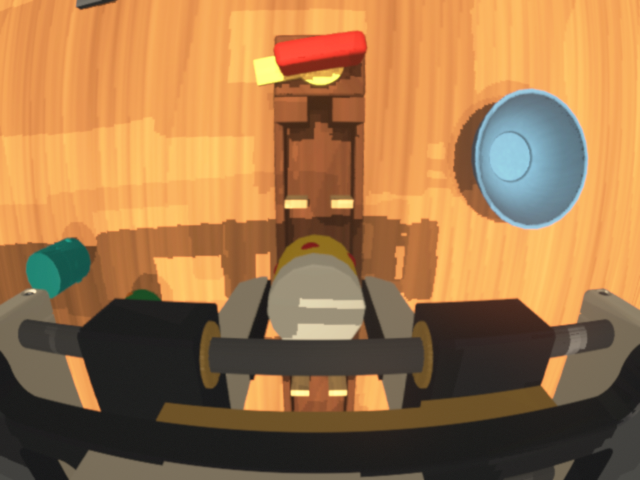

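```bash
cat >> h.py <<'E'
def carrier(w,psi=.041,c=(.601,.037)):
    z=w[...,2]; m=(z>.032)&(z<.039)&(abs(w[...,0]-c[0])<.05)&(abs(w[...,1]-c[1])<.19)
    q=w[m]; d=q[:,:2]-np.array(c); X=d@[np.cos(psi),np.sin(psi)]; Y=d@[-np.sin(psi),np.cos(psi)]
    L=(X<-.02);R=(X>.02)
    for nm,k in(("L",L),("R",R)): print(nm,"edges X pct",np.percentile(X[k],[1,5,50,95,99]).round(4))
    I=(abs(X)<.0235)&(abs(X)>.012)
    for yd in(-.084,-.028,.028,.084):
        k=I&(abs(Y-yd)<.009)
        if k.sum()>8: print("div",yd,k.sum(),(np.percentile(Y[k],[3,97])).round(4),"mid %.4f"%((Y[k].min()+Y[k].max())/2), "z %.4f"%np.median(q[k,2]))
    for s in(-1,1):
        for Yl,Yh in((-.14,-.03),(.03,.14)):
            k=(s*X>.02)&(Y>Yl)&(Y<Yh)
            if k.sum()>30: print("wall",s,Yl,"outer %.4f inner %.4f"%tuple(s*np.percentile(s*X[k&(s*X>.0235)],[99,1])))
E
python3 - <<'E'
from h import *
c,w,r=cloud("wrist"); carrier(w)
E
```

```text
L edges X pct [-0.0325 -0.0321 -0.0286 -0.0245 -0.0209]
R edges X pct [0.0209 0.0244 0.0279 0.0312 0.0317]
div -0.084 127 [-0.0857 -0.0803] mid -0.0830 z 0.0330
div 0.084 251 [0.0813 0.0873] mid 0.0843 z 0.0333
wall -1 -0.14 outer -0.0321 inner -0.0237
wall -1 0.03 outer -0.0325 inner -0.0243
wall 1 -0.14 outer 0.0321 inner 0.0237
wall 1 0.03 outer 0.0316 inner 0.0241
```

The carrier pose agrees with the assumed one to within 0.5 mm. Lowering into pocket 4.

>>> {"name": "play_rows", "arguments": {
  "series": [
    [[0.2,0.0014,0,-0.02,0],[0.2,0.0014,0,-0.04,0],[0.2,0.0014,0,-0.05,0],[0.2,0.0014,0,-0.055,0],[0.2,0.0014,0,-0.062,0],[0.2,0.0014,0,-0.068,0],[0.2,0.0014,0,-0.072,0],[0.2,0.0014,0,-0.076,0]]
  ]
}}

```text
t: 26.8
tool_pos: [0.5995, 0.0926, 0.073]
orientation: [2.176, 2.265, 0.001]
force: [-0.3, -1.0, -0.6]
opening: 0.0436
```

>>> {"name": "play_rows", "arguments": {
  "series": [
    [[0.2,0,0,-0.004,0],[0.2,0,0,-0.008,0],[0.2,0,0,-0.011,0],[0.2,0,0,-0.0125,0],[0.2,0,0,-0.0125,0]]
  ]
}}

```text
t: 27.3
tool_pos: [0.5991, 0.0927, 0.0601]
orientation: [-2.176, -2.265, 0.001]
force: [0.8, -0.5, 0.1]
opening: 0.0436
```

Run:
```python
from h import *
st()
c,w,r=cloud("side");cv2.imwrite("pics/s11.png",cv2.resize(c[150:300,230:430,::-1],None,fx=4,fy=4))
```

```text
t 27.30 pos [0.5991 0.0927 0.0601] ang 0.0400 F [ 0.8 -0.5  0.1] M [-0.05  0.03  0.01] op 0.0436
```

View pics/s11.png

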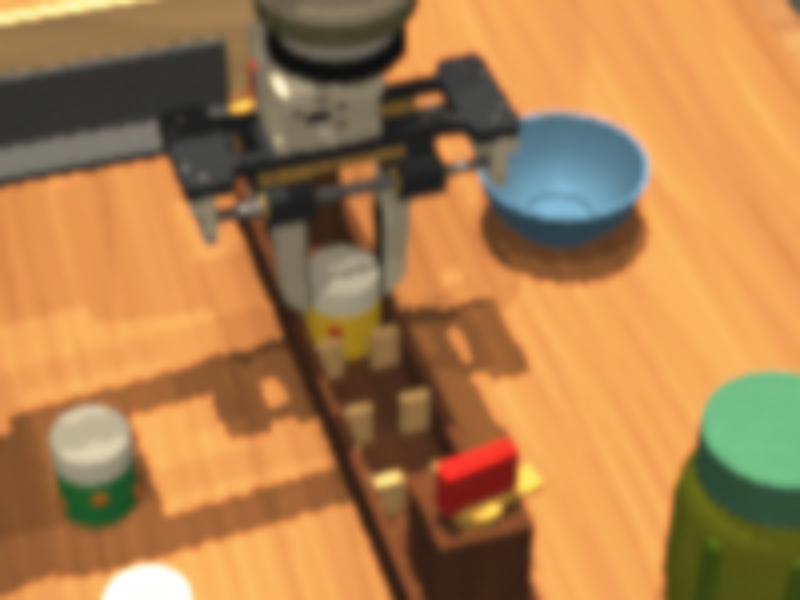

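The jar is in the pocket, about 2 mm from the floor. I'll touch down, then open.

>>> {"name": "play_rows", "arguments": {
  "series": [
    [[0.2,0,0.0004,-0.001,0],[0.2,0,0.0004,-0.002,0],[0.2,0,0.0004,-0.0025,0],[0.2,0,0.0004,-0.0025,0]]
  ],
  "force": 8
}}

```text
t: 27.75
tool_pos: [0.5994, 0.0931, 0.0583]
orientation: [2.176, 2.265, 0.0]
force: [-1.1, -1.2, 2.2]
opening: 0.0437
```

>>> {"name": "play_rows", "arguments": {
  "series": [
    [[0,0,0,0,0],[-0.2,0,0,0,0],[-0.37,0,0,0,0],[-0.37,0,0,0,0],[-0.37,0,0,0.02,0],[-0.37,0,0,0.05,0],[-0.37,-0.02,-0.01,0.08,0],[-0.37,-0.05,-0.025,0.1,0]]
  ]
}}

```text
t: 28.55
tool_pos: [0.5504, 0.0683, 0.1605]
orientation: [2.174, 2.265, 0.004]
force: [-0.5, 0.2, 0.6]
opening: 0.0639
```

>>> {"name": "play_rows", "arguments": {
  "series": [
    [[-0.37,-0.03,-0.015,0,0],[-0.37,-0.06,-0.03,0,0],[-0.37,-0.09,-0.046,-0.015,0],[-0.37,-0.112,-0.057,-0.03,0],[-0.37,-0.112,-0.057,-0.04,0],[-0.37,-0.112,-0.057,-0.04,0],[-0.37,-0.112,-0.057,-0.04,0]]
  ]
}}

```text
t: 29.25
tool_pos: [0.4382, 0.0113, 0.1186]
orientation: [2.176, 2.265, 0.001]
force: [-0.5, -0.2, 0.6]
opening: 0.064
```

Run:
```python
from h import *
st(); jars(pre=12)
```

```text
t 29.25 pos [0.4382 0.0113 0.1186] ang 0.0401 F [-0.5 -0.2  0.6] M [-0.07  0.06  0.  ] op 0.0640
scene jar 308 [279. 213.] 0.4387 0.0078 r 0.0216 z 0.0523
scene jar 388 [366. 236.] 0.6015 0.0913 r 0.0230 z 0.0606
scene jar 358 [234. 250.] 0.4482 -0.1120 r 0.0227 z 0.0523
scene jar 399 [200. 276.] 0.4497 -0.1944 r 0.0232 z 0.0525
side jar 231 [315. 220.] 0.6000 0.0910 r 0.0232 z 0.0608
side jar 221 [252. 260.] 0.4374 0.0074 r 0.0206 z 0.0530
side jar 320 [266. 302.] 0.4458 -0.1133 r 0.0223 z 0.0528
side jar 389 [275. 334.] 0.4490 -0.1931 r 0.0234 z 0.0529
wrist jar 2881 [560. 153.] 0.5981 0.0933 r 0.0227 z 0.0610
wrist jar 3155 [311. 261.] 0.4353 0.0107 r 0.0212 z 0.0532
wrist jar 939 [317. 402.] 0.4448 -0.1090 r 0.0210 z 0.0530
```

View pics/scene12.png

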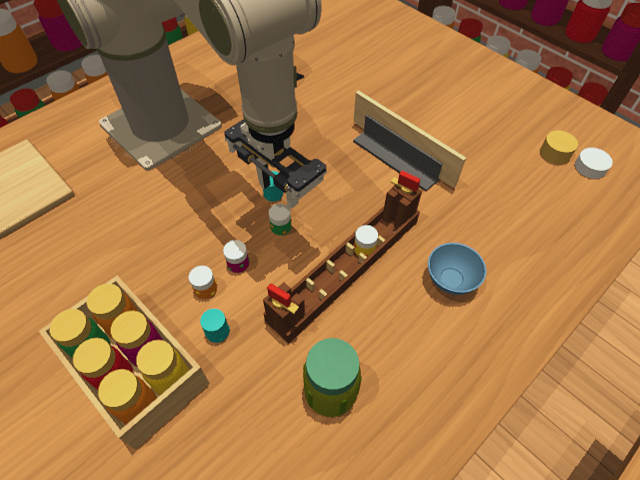

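Jar 1 is seated, with its lid 8 mm above the table-standing ones. Now jar 2, at (0.436, 0.010).

>>> {"name": "play_rows", "arguments": {
  "series": [
    [[-0.37,-0.0022,-0.0008,-0.03,0],[-0.37,-0.0022,-0.0008,-0.055,0],[-0.37,-0.0022,-0.0008,-0.0695,0],[-0.37,-0.0022,-0.0008,-0.0695,0],[0.2,-0.0022,-0.0008,-0.0695,0],[0.2,-0.0022,-0.0008,-0.0695,0],[0.2,-0.0022,-0.0008,-0.0695,0],[0.2,-0.0022,-0.0008,-0.0695,0]]
  ],
  "force": 12
}}

```text
t: 30.2
tool_pos: [0.4362, 0.0102, 0.0497]
orientation: [2.175, 2.264, 0.002]
force: [0.4, -1.1, 4.4]
opening: 0.0438
```

>>> {"name": "play_rows", "arguments": {
  "series": [
    [[0.2,0,0,0,0],[0.2,0,0,0,0],[0.2,0,0,0,0]]
  ]
}}

```text
t: 30.5
tool_pos: [0.4363, 0.0102, 0.0497]
orientation: [2.175, 2.264, 0.003]
force: [0.6, 0.3, 6.8]
opening: 0.0436
```

>>> {"name": "play_rows", "arguments": {
  "series": [
    [[0.2,0,0,0.01,0],[0.2,0,0,0.03,0],[0.2,0,0,0.06,0],[0.2,0,0,0.09,0],[0.2,0.02,0.003,0.1,0],[0.2,0.05,0.008,0.1,0],[0.2,0.08,0.013,0.1,0],[0.2,0.11,0.018,0.1,0]]
  ],
  "force": 15
}}

```text
t: 31.3
tool_pos: [0.546, 0.0285, 0.1491]
orientation: [2.176, 2.265, 0.0]
force: [0.2, -0.4, -1.4]
opening: 0.0438
```

>>> {"name": "play_rows", "arguments": {
  "series": [
    [[0.2,0.03,0.005,0,0],[0.2,0.0548,0.0092,0,0],[0.2,0.0548,0.0092,0,0],[0.2,0.0548,0.0092,0,0],[0.2,0.0548,0.0092,0,0]]
  ]
}}

```text
t: 31.8
tool_pos: [0.5989, 0.0373, 0.1484]
orientation: [-2.176, -2.265, 0.001]
force: [0.6, -0.3, -0.5]
opening: 0.044
```

>>> {"name": "play_rows", "arguments": {
  "series": [
    [[0.2,0.0014,0,-0.02,0],[0.2,0.0014,0,-0.04,0],[0.2,0.0014,0,-0.05,0],[0.2,0.0014,0,-0.055,0],[0.2,0.0014,0,-0.062,0],[0.2,0.0014,0,-0.068,0],[0.2,0.0014,0,-0.072,0],[0.2,0.0014,0,-0.076,0]]
  ]
}}

```text
t: 32.6
tool_pos: [0.6015, 0.0375, 0.0725]
orientation: [2.176, 2.265, 0.001]
force: [0.2, 0.6, -1.9]
opening: 0.0434
```

>>> {"name": "play_rows", "arguments": {
  "series": [
    [[0.2,0,0,-0.004,0],[0.2,0,0,-0.008,0],[0.2,0,0,-0.011,0],[0.2,0,0,-0.0125,0],[0.2,0,0,-0.0125,0]]
  ]
}}

```text
t: 33.1
tool_pos: [0.6011, 0.0375, 0.0596]
orientation: [-2.176, -2.265, 0.0]
force: [0.1, 0.4, -0.1]
opening: 0.0435
```

>>> {"name": "play_rows", "arguments": {
  "series": [
    [[0.2,0,0,-0.001,0],[0.2,0,0,-0.002,0],[0.2,0,0,-0.0025,0],[0.2,0,0,-0.0025,0]]
  ],
  "force": 8
}}

```text
t: 33.5
tool_pos: [0.6014, 0.0375, 0.0577]
orientation: [2.176, 2.265, 0.0]
force: [-0.3, 0.2, 1.0]
opening: 0.0438
```

>>> {"name": "play_rows", "arguments": {
  "series": [
    [[0,0,0,0,0],[-0.2,0,0,0,0],[-0.37,0,0,0,0],[-0.37,0,0,0,0],[-0.37,0,0,0.02,0],[-0.37,0,0,0.05,0],[-0.37,-0.02,-0.018,0.08,0],[-0.37,-0.045,-0.043,0.1,0]]
  ]
}}

```text
t: 34.3
tool_pos: [0.5572, -0.0052, 0.1599]
orientation: [2.173, 2.266, 0.003]
force: [0.6, -1.0, -0.2]
opening: 0.0636
```

>>> {"name": "play_rows", "arguments": {
  "series": [
    [[-0.37,-0.03,-0.028,0,0],[-0.37,-0.06,-0.056,0,0],[-0.37,-0.09,-0.084,-0.015,0],[-0.37,-0.112,-0.105,-0.03,0],[-0.37,-0.112,-0.105,-0.04,0],[-0.37,-0.112,-0.105,-0.04,0],[-0.37,-0.112,-0.105,-0.04,0]]
  ]
}}

```text
t: 35.0
tool_pos: [0.4449, -0.1102, 0.1179]
orientation: [2.176, 2.265, 0.001]
force: [0.3, -0.8, 0.9]
opening: 0.0636
```

Run:
```python
from h import *
st(); jars(pre=13)
```

```text
t 35.00 pos [ 0.4449 -0.1102  0.1179] ang 0.0403 F [ 0.3 -0.8  0.9] M [-0.07  0.01  0.02] op 0.0636
scene jar 383 [366. 236.] 0.6010 0.0915 r 0.0227 z 0.0605
scene jar 322 [234. 251.] 0.4480 -0.1122 r 0.0223 z 0.0524
scene jar 411 [347. 253.] 0.6026 0.0362 r 0.0227 z 0.0605
scene jar 400 [200. 277.] 0.4502 -0.1929 r 0.0226 z 0.0525
side jar 506 [319. 228.] 0.6023 0.0647 r 0.0521 z 0.0605
side jar 282 [267. 302.] 0.4460 -0.1143 r 0.0213 z 0.0530
side jar 351 [275. 334.] 0.4483 -0.1935 r 0.0227 z 0.0531
wrist jar 522 [554.   5.] 0.5996 0.0801 r 0.0173 z 0.0595
wrist jar 2994 [557.  57.] 0.6001 0.0367 r 0.0228 z 0.0609
wrist jar 3417 [316. 262.] 0.4448 -0.1108 r 0.0215 z 0.0532
wrist jar 849 [314. 384.] 0.4475 -0.1953 r 0.0202 z 0.0531
```

View pics/wrist13.png

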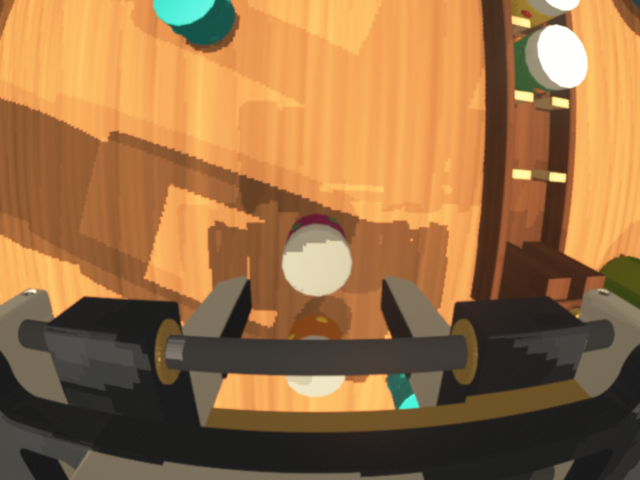

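Jar 3 is centred between the jaws at (316,260).

>>> {"name": "play_rows", "arguments": {
  "series": [
    [[-0.37,0.0005,-0.0006,-0.03,0],[-0.37,0.0005,-0.0006,-0.055,0],[-0.37,0.0005,-0.0006,-0.069,0],[-0.37,0.0005,-0.0006,-0.069,0],[0.2,0.0005,-0.0006,-0.069,0],[0.2,0.0005,-0.0006,-0.069,0],[0.2,0.0005,-0.0006,-0.069,0],[0.2,0.0005,-0.0006,-0.069,0]]
  ],
  "force": 12
}}

```text
t: 35.95
tool_pos: [0.4458, -0.1114, 0.0497]
orientation: [2.175, 2.264, 0.002]
force: [0.9, 0.5, 4.6]
opening: 0.0439
```

>>> {"name": "play_rows", "arguments": {
  "series": [
    [[0.2,0,0,0,0],[0.2,0,0,0,0],[0.2,0,0,0,0]]
  ]
}}

```text
t: 36.25
tool_pos: [0.4458, -0.1114, 0.0497]
orientation: [2.175, 2.264, 0.002]
force: [-0.4, 0.9, 5.6]
opening: 0.0436
```

>>> {"name": "play_rows", "arguments": {
  "series": [
    [[0.2,0,0,0.01,0],[0.2,0,0,0.03,0],[0.2,0,0,0.06,0],[0.2,0,0,0.09,0],[0.2,0.02,0.012,0.1,0],[0.2,0.05,0.03,0.1,0],[0.2,0.08,0.047,0.1,0],[0.2,0.11,0.065,0.1,0]]
  ],
  "force": 15
}}

```text
t: 37.05
tool_pos: [0.5557, -0.0456, 0.1491]
orientation: [2.177, 2.265, 0.0]
force: [1.0, -0.4, 0.1]
opening: 0.0435
```

>>> {"name": "play_rows", "arguments": {
  "series": [
    [[0.2,0.03,0.018,0,0],[0.2,0.0475,0.0278,0,0],[0.2,0.0475,0.0278,0,0],[0.2,0.0475,0.0278,0,0],[0.2,0.0475,0.0278,0,0]]
  ]
}}

```text
t: 37.55
tool_pos: [0.6013, -0.0188, 0.1484]
orientation: [-2.177, -2.265, 0.001]
force: [-0.6, -0.0, -0.8]
opening: 0.0439
```

>>> {"name": "play_rows", "arguments": {
  "series": [
    [[0.2,0.0012,0.0003,-0.02,0],[0.2,0.0012,0.0003,-0.04,0],[0.2,0.0012,0.0003,-0.05,0],[0.2,0.0012,0.0003,-0.055,0],[0.2,0.0012,0.0003,-0.062,0],[0.2,0.0012,0.0003,-0.068,0],[0.2,0.0012,0.0003,-0.072,0],[0.2,0.0012,0.0003,-0.076,0]]
  ]
}}

```text
t: 38.35
tool_pos: [0.6037, -0.0181, 0.0725]
orientation: [2.176, 2.265, 0.0]
force: [-0.2, 0.1, -0.9]
opening: 0.0438
```

>>> {"name": "play_rows", "arguments": {
  "series": [
    [[0.2,0,0,-0.004,0],[0.2,0,0,-0.008,0],[0.2,0,0,-0.011,0],[0.2,0,0,-0.0125,0],[0.2,0,0,-0.0125,0]]
  ]
}}

```text
t: 38.85
tool_pos: [0.6033, -0.018, 0.0596]
orientation: [-2.176, -2.265, 0.0]
force: [0.5, -0.6, -0.4]
opening: 0.0435
```

>>> {"name": "play_rows", "arguments": {
  "series": [
    [[0.2,0,0,-0.001,0],[0.2,0,0,-0.002,0],[0.2,0,0,-0.0025,0],[0.2,0,0,-0.0025,0]]
  ],
  "force": 8
}}

```text
t: 39.25
tool_pos: [0.6036, -0.018, 0.0577]
orientation: [2.176, 2.265, 0.0]
force: [-0.3, 0.6, 2.3]
opening: 0.0436
```

>>> {"name": "play_rows", "arguments": {
  "series": [
    [[0,0,0,0,0],[-0.2,0,0,0,0],[-0.37,0,0,0,0],[-0.37,0,0,0,0],[-0.37,0,0,0.03,0],[-0.37,0,0,0.07,0],[-0.37,-0.02,-0.015,0.1,0],[-0.37,-0.05,-0.04,0.11,0]]
  ]
}}

```text
t: 40.05
tool_pos: [0.5559, -0.0578, 0.172]
orientation: [2.17, 2.264, 0.006]
force: [0.9, -0.2, 0.4]
opening: 0.0639
```

>>> {"name": "play_rows", "arguments": {
  "series": [
    [[-0.37,-0.03,-0.035,0,0],[-0.37,-0.06,-0.07,0,0],[-0.37,-0.09,-0.105,-0.015,0],[-0.37,-0.106,-0.136,-0.03,0],[-0.37,-0.106,-0.136,-0.05,0],[-0.37,-0.106,-0.136,-0.05,0],[-0.37,-0.106,-0.136,-0.05,0]]
  ]
}}

```text
t: 40.75
tool_pos: [0.4473, -0.1937, 0.1175]
orientation: [-2.176, -2.265, 0.0]
force: [0.1, -0.7, -0.1]
opening: 0.0636
```

Run:
```python
from h import *
st(); jars(pre=14)
```

```text
t 40.75 pos [ 0.4473 -0.1937  0.1175] ang 0.0400 F [ 0.1 -0.7 -0.1] M [-0.07  0.07  0.01] op 0.0636
scene jar 381 [366. 236.] 0.6011 0.0912 r 0.0231 z 0.0604
scene jar 410 [347. 253.] 0.6037 0.0363 r 0.0223 z 0.0606
scene jar 432 [327. 271.] 0.6058 -0.0187 r 0.0229 z 0.0608
scene jar 413 [209. 291.] 0.4850 -0.1997 r 0.0225 z 0.0526
side jar 797 [323. 237.] 0.6045 0.0370 r 0.0786 z 0.0605
side jar 329 [295. 333.] 0.4837 -0.2014 r 0.0215 z 0.0530
wrist jar 2450 [554.  22.] 0.6022 -0.0185 r 0.0230 z 0.0609
wrist jar 2645 [368. 270.] 0.4827 -0.1987 r 0.0215 z 0.0532
```

View pics/wrist14.png

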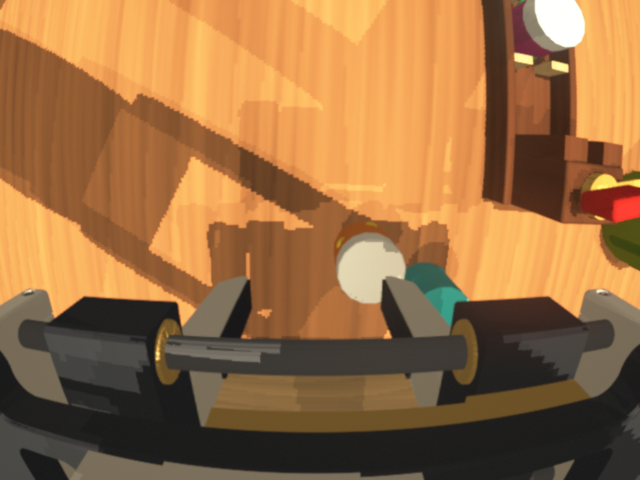

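Jar 4 was knocked aside to about (0.483, −0.199), right next to the turquoise one (lid at (435,290) in the wrist view). I need a jaw direction across the line between them, and I have to check the crate's clearance.

Run:
```python
from h import *
for n in("scene","side"):
  c,w,r=cloud(n);z=w[...,2];H=hsv(c)
  for a,p,q in blobs((abs(H[...,0]-90)<8)&(H[...,1]>120)&(z>0.047)&(w[...,1]<-.1),w): print(n,"turq",cv2.minEnclosingCircle(q[:,:2].astype(np.float32)))
  m=(z>.03)&(z<.2)&(w[...,1]<-.26)&(w[...,0]<.75)&(w[...,0]>.25)
  q=w[m]; print("crate",q.min(0),q.max(0))
```

```text
scene turq ((0.5365873575210571, -0.23013871908187866), 0.02219816856086254)
crate [ 0.36172276 -0.45448339  0.03000112] [ 0.60870142 -0.29736988  0.11647645]
side turq ((0.5342826843261719, -0.2317150980234146), 0.021303558722138405)
crate [ 0.36196627 -0.45436858  0.03005448] [ 0.60642135 -0.29674048  0.11748205]
```

The turquoise jar hasn't moved, and the crate starts at y = −0.297 and is 117 mm high. Jaw angle 0.5 rad clears both.

>>> {"name": "play_rows", "arguments": {
  "series": [
    [[-0.37,0.01,-0.002,0.005,0.12],[-0.37,0.02,-0.004,0.005,0.24],[-0.37,0.036,-0.0055,0.005,0.36],[-0.37,0.036,-0.0055,0,0.46],[-0.37,0.036,-0.0055,0,0.46],[-0.37,0.036,-0.0055,0,0.46],[-0.37,0.036,-0.0055,0,0.46]]
  ]
}}

```text
t: 41.7
tool_pos: [0.4835, -0.1994, 0.1178]
orientation: [1.606, 2.7, 0.0]
force: [-0.4, -0.0, 0.1]
opening: 0.0641
```

Run:
```python
from h import *
st(); jars(("scene","wrist"),15)
```

```text
t 41.70 pos [ 0.4835 -0.1994  0.1178] ang 0.4978 F [-0.4 -0.   0.1] M [-0.06  0.01 -0.02] op 0.0641
scene jar 385 [366. 236.] 0.6013 0.0925 r 0.0228 z 0.0605
scene jar 413 [347. 253.] 0.6031 0.0358 r 0.0227 z 0.0605
scene jar 423 [327. 271.] 0.6056 -0.0185 r 0.0222 z 0.0606
scene jar 408 [209. 291.] 0.4851 -0.2000 r 0.0227 z 0.0525
wrist jar 3346 [615.  45.] 0.5993 0.0590 r 0.0446 z 0.0607
wrist jar 2272 [594. 117.] 0.6026 -0.0184 r 0.0227 z 0.0611
wrist jar 3396 [315. 260.] 0.4829 -0.1991 r 0.0221 z 0.0532
```

View pics/wrist15.png

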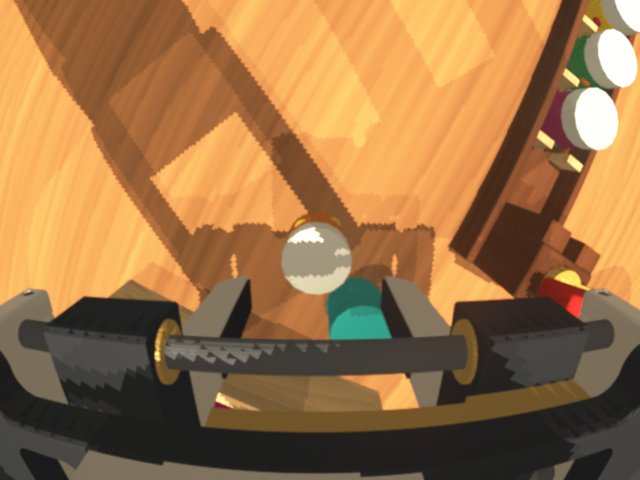

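The target is centred at (316,258) and the turquoise jar, at (358,310), is behind the finger plane. Descending.

>>> {"name": "play_rows", "arguments": {
  "series": [
    [[-0.37,-0.0003,0,-0.02,0],[-0.37,-0.0003,0,-0.04,0],[-0.37,-0.0003,0,-0.06,0],[-0.37,-0.0003,0,-0.0687,0],[-0.37,-0.0003,0,-0.0687,0],[0.2,-0.0003,0,-0.0687,0],[0.2,-0.0003,0,-0.0687,0],[0.2,-0.0003,0,-0.0687,0]]
  ],
  "force": 12
}}

```text
t: 42.6
tool_pos: [0.4839, -0.1999, 0.0499]
orientation: [1.602, 2.7, 0.0]
force: [-0.2, -0.3, -0.3]
opening: 0.0444
```

>>> {"name": "play_rows", "arguments": {
  "series": [
    [[0.2,0,0,0,0],[0.2,0,0,0,0],[0.2,0,0,0,0],[0.2,0,0,0,0]]
  ]
}}

```text
t: 43.0
tool_pos: [0.484, -0.1999, 0.0499]
orientation: [1.602, 2.7, 0.0]
force: [-0.7, 0.2, 6.2]
opening: 0.0435
```

>>> {"name": "play_rows", "arguments": {
  "series": [
    [[0.2,0,0,0.01,0],[0.2,0,0,0.04,0],[0.2,0,0,0.08,0],[0.2,0,0,0.12,0],[0.2,0,0.02,0.15,-0.11],[0.2,0.02,0.05,0.15,-0.23],[0.2,0.05,0.08,0.15,-0.35],[0.2,0.08,0.105,0.15,-0.458]]
  ],
  "force": 15
}}

```text
t: 43.8
tool_pos: [0.5638, -0.0931, 0.1998]
orientation: [2.18, 2.261, 0.001]
force: [0.1, -1.0, -1.4]
opening: 0.0434
```

>>> {"name": "play_rows", "arguments": {
  "series": [
    [[0.2,0.02,0.01,0,0],[0.2,0.0414,0.0203,0,0],[0.2,0.0414,0.0203,0,0],[0.2,0.0414,0.0203,-0.02,0],[0.2,0.0414,0.0203,-0.05,0],[0.2,0.0414,0.0203,-0.05,0],[0.2,0.0414,0.0203,-0.05,0]]
  ]
}}

```text
t: 44.5
tool_pos: [0.6034, -0.0744, 0.1485]
orientation: [-2.173, -2.266, 0.002]
force: [-0.7, 0.1, -1.2]
opening: 0.0433
```

Run:
```python
from h import *
st()
c,w,r=cloud("wrist");cv2.imwrite("pics/w16.png",c[:,:,::-1]); carrier(w)
```

```text
t 44.50 pos [ 0.6034 -0.0744  0.1485] ang 0.0416 F [-0.7  0.1 -1.2] M [-0.1   0.11 -0.02] op 0.0433
L edges X pct [-0.0324 -0.032  -0.0286 -0.0238 -0.0209]
R edges X pct [0.0208 0.0238 0.0277 0.0312 0.0317]
div -0.084 274 [-0.0867 -0.0806] mid -0.0837 z 0.0333
div -0.028 255 [-0.0304 -0.025 ] mid -0.0308 z 0.0333
div 0.028 269 [0.025  0.0315] mid 0.0308 z 0.0332
wall -1 -0.14 outer -0.0323 inner -0.0247
wall -1 0.03 outer -0.0327 inner -0.0254
wall 1 -0.14 outer 0.0318 inner 0.0244
wall 1 0.03 outer 0.0312 inner 0.0241
```

View pics/w16.png

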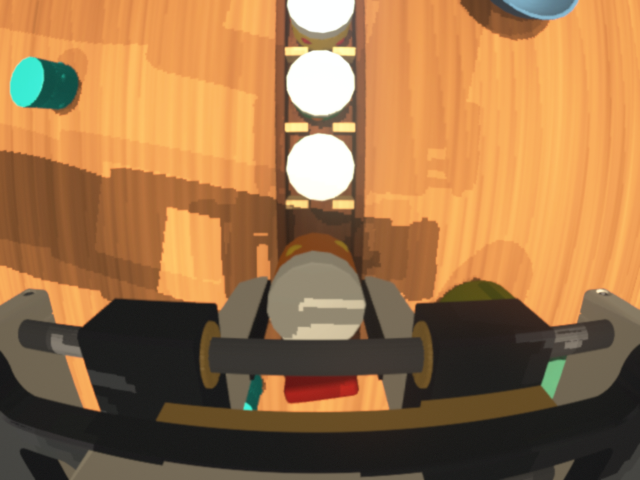

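Hovering over pocket 1 at (320,290), with three jars in place above it in the picture. Lowering.

>>> {"name": "play_rows", "arguments": {
  "series": [
    [[0.2,0.0012,0,-0.02,0],[0.2,0.0012,0,-0.04,0],[0.2,0.0012,0,-0.05,0],[0.2,0.0012,0,-0.055,0],[0.2,0.0012,0,-0.062,0],[0.2,0.0012,0,-0.068,0],[0.2,0.0012,0,-0.072,0],[0.2,0.0012,0,-0.076,0]]
  ]
}}

```text
t: 45.35
tool_pos: [0.6059, -0.0742, 0.0728]
orientation: [2.174, 2.267, 0.0]
force: [-0.1, -0.4, -1.1]
opening: 0.044
```

>>> {"name": "play_rows", "arguments": {
  "series": [
    [[0.2,0,0,-0.004,0],[0.2,0,0,-0.008,0],[0.2,0,0,-0.011,0],[0.2,0,0,-0.0125,0],[0.2,0,0,-0.0125,0]]
  ]
}}

```text
t: 45.85
tool_pos: [0.6056, -0.0742, 0.0599]
orientation: [-2.174, -2.267, 0.0]
force: [0.2, -0.2, -1.1]
opening: 0.0437
```

>>> {"name": "play_rows", "arguments": {
  "series": [
    [[0.2,0,0,-0.001,0],[0.2,0,0,-0.002,0],[0.2,0,0,-0.0025,0],[0.2,0,0,-0.0025,0]]
  ],
  "force": 8
}}

```text
t: 46.25
tool_pos: [0.6059, -0.0742, 0.058]
orientation: [2.174, 2.267, 0.0]
force: [0.0, 0.2, 1.1]
opening: 0.0436
```

Touched down at the expected height. Releasing and retreating.

>>> {"name": "play_rows", "arguments": {
  "series": [
    [[0,0,0,0,0],[-0.2,0,0,0,0],[-0.37,0,0,0,0],[-0.37,0,0,0,0],[-0.37,0,0,0.03,0],[-0.37,0,0,0.07,0],[-0.37,0,0,0.11,0],[-0.37,0,0,0.15,0]]
  ]
}}

```text
t: 47.05
tool_pos: [0.6055, -0.0742, 0.2092]
orientation: [-2.174, -2.267, 0.0]
force: [0.1, -0.4, -0.6]
opening: 0.0636
```

>>> {"name": "play_rows", "arguments": {
  "series": [
    [[-0.37,-0.04,0.02,0.02,0],[-0.37,-0.08,0.04,0.04,0],[-0.37,-0.12,0.06,0.05,0],[-0.37,-0.16,0.08,0.05,0],[-0.37,-0.18,0.09,0.05,0],[-0.37,-0.18,0.09,0.05,0],[-0.37,-0.18,0.09,0.05,0]]
  ]
}}

```text
t: 47.75
tool_pos: [0.426, 0.0158, 0.2582]
orientation: [2.173, 2.267, 0.001]
force: [0.7, -0.4, -0.4]
opening: 0.0636
```

Run:
```python
from h import *
st(); jars(pre=17)
for n in("scene","side"):
  c,w,H=red(n,.1315); z=w[...,2]
  for a,p,q in blobs((z>.09)&(z<.106)&(w[...,1]>.3)&(w[...,1]<.4)&(H[...,1]>40)&(H[...,2]>120),w,60): print(n,"boardtop",a,p,rect(q),np.percentile(q[:,2],[2,98]))
```

```text
t 47.75 pos [0.426  0.0158 0.2582] ang 0.0426 F [ 0.7 -0.4 -0.4] M [-0.11  0.06  0.01] op 0.0636
scene jar 377 [366. 236.] 0.6013 0.0927 r 0.0230 z 0.0604
scene jar 407 [347. 253.] 0.6036 0.0365 r 0.0236 z 0.0605
scene jar 422 [327. 271.] 0.6057 -0.0181 r 0.0236 z 0.0606
scene jar 395 [306. 289.] 0.6067 -0.0748 r 0.0223 z 0.0608
side jar 934 [324. 241.] 0.5963 0.0151 r 0.1005 z 0.0605
wrist jar 1317 [490. 152.] 0.5980 0.0929 r 0.0224 z 0.0611
wrist jar 1302 [486. 206.] 0.5998 0.0379 r 0.0226 z 0.0611
wrist jar 1181 [481. 257.] 0.6020 -0.0173 r 0.0223 z 0.0611
wrist jar 362 [475. 294.] 0.6038 -0.0658 r 0.0203 z 0.0609
scene red 105 [410. 177.] c 0.5957 0.2080 size 0.0406 0.0124 ang 0.2403 z 0.1339
scene red 155 [279. 292.] c 0.6104 -0.1355 size 0.0407 0.0119 ang 0.2107 z 0.1339
scene boardtop 496 [412. 126.] c 0.4752 0.3531 size 0.3015 0.0167 ang 0.0309 [0.09288551 0.09907199]
side red 88 [349. 265.] c 0.6075 -0.1360 size 0.0401 0.0122 ang 0.2362 z 0.1343
side boardtop 72 [290. 145.] c 0.5989 0.3538 size 0.0498 0.0170 ang 0.0105 [0.09084135 0.09887619]
side boardtop 114 [230. 156.] c 0.4393 0.3478 size 0.0897 0.0119 ang 0.0408 [0.09030504 0.09929806]
```

View pics/scene17.png

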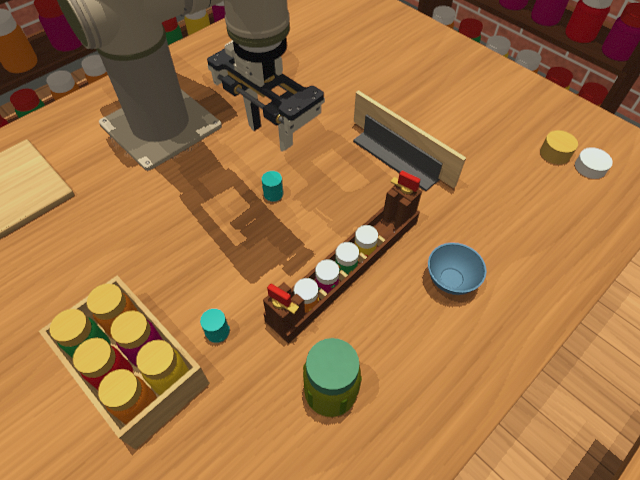

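View pics/side17.png

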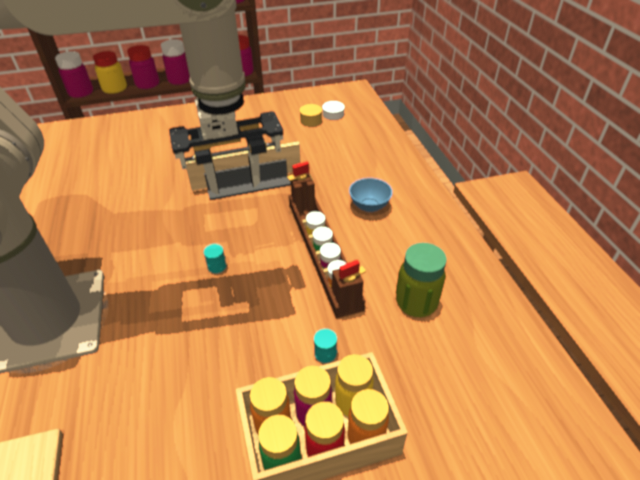

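All four jars are seated. I'll check the left knob's angle more closely with the wrist camera before handing in.

>>> {"name": "play_rows", "arguments": {
  "series": [
    [[-0.37,0.04,0.03,0,0],[-0.37,0.08,0.06,0,0],[-0.37,0.12,0.09,0,0],[-0.37,0.16,0.12,-0.01,0],[-0.37,0.168,0.15,-0.02,0],[-0.37,0.168,0.18,-0.03,0],[-0.37,0.168,0.18,-0.03,0],[-0.37,0.168,0.18,-0.03,0]]
  ]
}}

```text
t: 48.8
tool_pos: [0.5936, 0.1958, 0.2265]
orientation: [-2.173, -2.268, 0.003]
force: [0.6, -0.1, 0.2]
opening: 0.0634
```

Run:
```python
from h import *
st()
for i in range(3): c,w,H=red("wrist",.1315)
cv2.imwrite("pics/w18.png",c[:,:,::-1])
```

```text
t 48.80 pos [0.5936 0.1958 0.2265] ang 0.0430 F [ 0.6 -0.1  0.2] M [-0.08  0.08 -0.03] op 0.0634
wrist red 1002 [318. 229.] c 0.5935 0.2095 size 0.0409 0.0121 ang 0.1983 z 0.1343
wrist red 997 [317. 228.] c 0.5935 0.2093 size 0.0410 0.0122 ang 0.1975 z 0.1343
wrist red 993 [317. 228.] c 0.5934 0.2092 size 0.0411 0.0124 ang 0.1949 z 0.1343
```

View pics/w18.png

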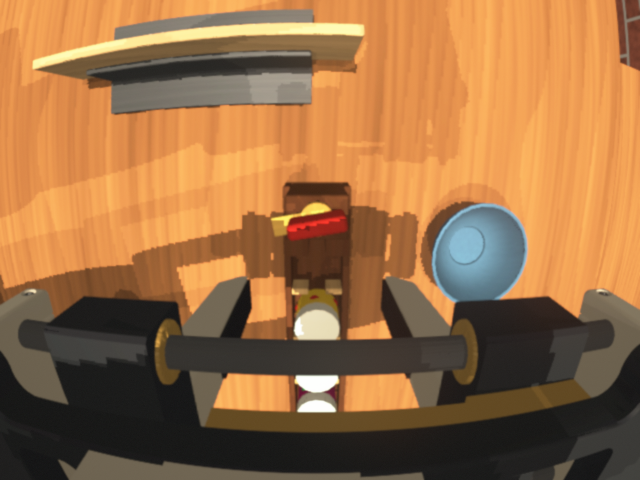

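The left knob reads about 1.41 rad, so it's on its stop. The board and bowl look right too. Handing in.

```bash
python3 -c "
from plant import robot; print(robot.close_job())"
```

```text
the job is handed in; nothing more can be done
None
```

The job is done and handed in at about 49 s of the 210 s allowed. The hand-in call gives no verdict.

- **Knobs:** I turned both clockwise until the torque rose hard against the stop. My last images give about 1.41 rad for the left knob and 1.38–1.40 rad for the right, against a stop at 1.4. The overhead scene camera alone read the left one about 0.04 rad short. Three close wrist-camera readings put it at its stop.
- **Board:** It stands upright in the rack slot, with its centre within about 1–2 mm of the rack's in each camera.
- **Jars:** Four white-lidded jars were on the table, and they now stand in pockets 1 to 4. Each was lowered until it touched the pocket floor. All four lids sit 8 mm higher than they did on the table, which matches the floor thickness.
- **Knocked jar:** The fourth jar was knocked about 35 mm aside, to right beside a turquoise one. I found it again and picked it up with the jaws turned to clear its neighbour.
- **Left alone:** I went nowhere near the pickle jar or the bowl, and both look undisturbed in the last pictures. I never touched the turquoise jars.

No check failed.

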